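Gauge the probe tube of a battery module

TASK

Slide the tilted cradle with the battery module along the table until its front edge is home and square against the bench stop, and leave it there. Then take the collared gauge from the rest, insert it into the module's probe tube until the collar stops on the tube's mouth, draw it fully out again, and hold it level with its tip in the middle of the inspection camera's view, 9 cm in front of the lens. Finish still holding it there steadily in the gripper, and do not disturb the plain pin or the other things on the table.

Things in the scene. Friction and masses are not known exactly. Their poses are not given: they have to be found in the camera images.
- cradle: Loose grey sheet-metal tilt cradle with a battery module (8 silver pouch cells), about 0.84 kg. Base plate 120 (x) by 190 (y) mm; origin centred underneath, z up. Front lip (26 mm high) at +y goes against the stop. Back flange at -y, 120 wide, 4 thick, 40 mm high, is pushed on; behind the module, which starts 80 mm ahead of it and slopes 30 deg down to +y. Highest part 137 mm.
- cradle_front (a point): Middle of the front lip's outer face, 15 mm above the table; axes as the cradle's.
- cradle_back (a point): Middle of the back flange's outer face, 25 mm above the table; axes as the cradle's.
- tube: The module's aluminium probe tube, fixed to the cradle on top of the cells. Origin: centre of its open mouth, 120 mm above the table. +y runs down the bore, 30 deg below level towards the cradle's +y; x is the cradle's x. Bore 15 mm wide, 87 mm deep, closed below; its first 12 mm flare to 26 mm, rim 34 mm wide. The rim stands 14 mm proud of an end plate that rises 14 mm beyond the tube's axis.
- stop: Bench stop fixed to the table: slotted aluminium profile 200 mm long (x), 40 mm wide (y), 40 mm high; position and yaw vary. Origin under its centre; its -y face is the stop face, +y is the pushing direction.
- stop_face (a point): Middle of the stop face (the one that looks to the cradle), 15 mm above the table; axes as the stop's.
- rest: Fixed gauge rest: grey base 170 (x) by 160 (y) mm, two upright notched plates 70 mm high, 6 thick, at y = +34 mm (rods) and -95 mm (handle ends). Notches at x = -42.5 and +42.5 mm: one holds the collared gauge, the other the plain pin, which varies. Origin on the underside, below the collar's front face of a resting gauge; tips point to +y.
- gauge: Collared depth gauge, 0.22 kg, lying level in the rest, axis 60 mm above the table. Origin on its axis at the collar's front face; +y along the rod to the tip, z up as it lies. Steel rod 10 mm across from y = 0 to 80 mm, chamfered tip; steel collar 34 mm across from y = -8 to 0; black square handle 18 by 18 mm from y = -105 to -8. Balance point near y = -20 mm.
- gauge_tip (a point): End of the gauge's rod, on its axis, 80 mm ahead of the collar's front face; axes as the gauge's.
- gauge_grip (a point): Point on the handle's axis 50 mm behind the collar's front face, free to pinch from above across x (18 mm); axes as the gauge's.
- plain_pin: The other gauge in the rest, to be left: same handle and 10 mm rod of 80 mm but no collar (only a 16 mm shoulder). Origin on its axis at the shoulder's front face, axes as the gauge's.
- camera: Inspection camera on a 210 mm high post with a 100 by 90 mm base, fixed; place and yaw vary. Origin on the underside below the camera body, z up; it looks along its -x. Lens barrel 34 mm across, its front at x = -60 mm, lens axis 150 mm above the table.
- focus (a point): The middle of the camera's view: on the lens axis 90 mm in front of the lens, 150 mm above the table; axes as the camera's.
- tape_roll: Bystander: roll of amber tape lying flat, 90 mm across, 24 mm high.
- multimeter: Bystander: multimeter lying on its back, 155 by 75 mm, 46 mm high at its dial.
- screwdriver: Bystander: screwdriver lying on the table.
- spare_cell: Bystander: one silver pouch cell lying flat, 80 by 62 by 7 mm.
- terminal_jar: Bystander: small pale round jar with a metal cap, 52 mm across, 60 mm high.
- end_plate: Bystander: spare black end plate lying flat, 96 by 78 by 8 mm.
There are look-alikes about, which are no part of the job. What is shaped like the gauge but blue is not meant.

How it is judged:
By the outcome, as a careful person would: the job done as asked, in the order asked, and still so for the second after the job is handed in, while the arm keeps its last pose, push and grip.
It also fails if it takes over 67 s, if anything falls off the work surface, if the arm or the gripper's body presses on something with over 40 N, if the wrist force passes 120 N, or if a joint passes its speed limit or range.

ROBOT

A 6-joint arm with a two-finger parallel gripper is mounted at the origin on the work surface. World frame = base frame: x ahead of the robot, y to its left, z up, the work surface at z = 0. Lengths are in m, angles in degrees, forces in N, time in s.
With the tool pointing down it reaches from about 0.3 to 0.85 m from the base axis. Payload 4.2 kg.
Tool frame: the origin (TCP) lies at the very end of the fingers, on their centre line; the grasp point (between the pads) lies 19 mm behind it; z points along the fingers, y is the line along which they close (so a half turn about z gives the same grasp; the last joint's range is limited). The gripper opens to 91 mm and grips with 3 to 60 N. Pads are 32 mm wide; open, the fingers measure 118 mm over their backs; the gripper's body (76 mm by 178 mm) begins 60 mm behind the grasp point.
Start: joints at [74.141, 18.312, 89.639, -0, 72.044, -1.146], TCP at [0.146, 0.556, 0.214] pointing down, gripper open.
Joint ranges: [-177.97, 177.97], [-48.28, 115.42], [12.27, 149.76], [-77.06, 257.06], [2.81, 150.46], [-146.56, 146.56]. Speed limits (degrees/s): [147.25, 147.25, 180, 180, 180, 180].

INTERFACE

Orientations are given as a 3x3 rotation matrix whose columns are the frame's x, y, z axes.
In Python, from rig import ctrl, optics, spotter gives the robot as it stands.
- The arm moves only by the tool move_arm, never from a script. Its arguments are lists of equal length, an entry for each row: "claw": the opening, from -1 (shut) to 1 (fully open); "slide": the shift along the tool's x, y, z in m, a list of three; "twist": the turn, a rotation vector about the tool's x, y, z in rad, a list of three. A call has 1 to 5 rows; each row shifts and turns the commanded pose from where the row before left it, along the tool's axes as they then stand; what a row does not reach is not made up. A row lasts 1/10 s, in which the tool goes at most 50 mm and 8.59 degrees, less where a joint would pass 70% of its speed; a pose out of reach is approached as far as the arm can. A call is refused whole if a number of a shift passes 0.05 or a number of a turn 0.15, either way. A call with a gripper value outside its range is refused whole. The fingers move at their own pace and stop on an object; "newtons" is the grip in N (left out, the last holds). Time passes only in rows, so rows that do not move let the fingers close. It gives the time, the measured TCP pose, the force, the opening and the grip force at its end, in the units of the state.
- ctrl.get_state(): the state, without advancing time (a new reading comes with each control period).
- optics.capture(name): name is "side" or "top"; returns a dict with "frame" (400x640x3 uint8, blue, green, red), "range_z" (400x640 float32, m along the optical axis (not along the pixel's ray), 0 where there is no reading), "intrinsics" (3x3 intrinsics, pixels), "world_from_camera" (4x4, takes a point from camera to world coordinates). Camera axes: x right, y down, z forward; pixel columns grow to the right and rows downward; lengths in m; the calibration is good to about 2 mm. A picture is of the moment at which its call begins.
- ctrl.job_done(): hands the job in; it is judged then, once.
Trained networks look in the newest picture that a camera, given by its name, has taken for a name from the list of things; names that differ only in an ending like _2 or _b are one class to them, and where a whole thing is asked for, a point or a joint stands for the part that bears it (a point fixed in the world has none). Each returns a list of dicts, best first, with "conf" (0 to 1); they miss things now and then, are a little off and sometimes report something else, mostly with a low value. They report only what shows in the picture. A call takes as long as a camera call. They do not tell look-alikes from the thing itself.
- spotter.silhouettes(camera, name): "region" (400x640 bool, what is visible of it) and "bbox" ([centre column, centre row, width, height] in pixels, round what is visible of it).
The state is a dict: "clock": time; "joint_pos": joint angles; "joint_vel": joint speeds; "tau": joint torques, N m; "ee_pos": TCP position; "ee_rot": TCP orientation; "wrist_force": force on the tool from outside, world axes, zero at the start; "torque": the same for the moment, N m; "gripper_width": opening from 0.0 (shut) to 1.0 (fully open); "grip_force": force on a finger pad.
Only numpy, scipy, OpenCV 4.12 (cv2) and the standard library are available. Lean on these libraries where they do the work, as an engineer would, in place of code of your own. Each camera call takes 0.05 s, during which the arm holds its last target. There are 200 camera calls.

## Working session

There is one attempt and no reset: what is moved stays moved. The work goes in short steps, Python scripts to look and compute and a tool call to move; the robot and the scene stay as the last step left them, time stands still between calls to the robot, and variables do not carry over. Pictures are saved under pics/ and viewed, at most 10 in all, crops included, and the job is handed in when it is done.

Besides the shell and the picture viewer there is one more tool, called after "Emit:" by a JSON object that holds its "name" and its "arguments". move_arm: Moves the arm, as the interface text tells. Its arguments: {"type":"object","properties":{"claw":{"type":"array"},"slide":{"type":"array"},"twist":{"type":"array"},"newtons":{"type":"number"}},"required":["claw","slide","twist"]}

```bash
ls; mkdir -p pics
python3 - <<'E'
from rig import ctrl, optics, spotter
import cv2,numpy as np
s=ctrl.get_state(); print(s)
for n in("side","top"):
    c=optics.capture(n); cv2.imwrite(f"pics/{n}0.png",c["frame"]); np.savez(f"{n}0.npz",**c)
    print(n,c["intrinsics"].round(1).tolist(),c["world_from_camera"].round(3).tolist())
    for t in["cradle","tube","stop","rest","gauge","plain_pin","camera","tape_roll","multimeter","screwdriver","spare_cell","terminal_jar","end_plate"]:
        print(t,[(round(d["conf"],2),[int(v) for v in d["bbox"]]) for d in spotter.silhouettes(n,t)])
E
```

```text
pics
{'clock': 0.0, 'joint_pos': array([ 7.41391761e+01,  1.83525788e+01,  8.97067896e+01, -1.89384518e-03,
        7.20422779e+01, -1.14639484e+00]), 'joint_vel': array([-0.01958962, -0.01040377,  0.0264643 , -0.05758091, -0.04997329,
        0.05415709]), 'tau': array([-2.02390809e-03, -4.12467670e+01, -2.31972134e+01,  7.25764618e-02,
        4.55675845e-02, -1.34199249e-04]), 'ee_pos': array([0.14592845, 0.55565787, 0.21310827]), 'ee_rot': array([[-9.67206412e-01,  2.53991241e-01, -4.54607375e-04],
       [ 2.53991648e-01,  9.67204891e-01, -1.71511401e-03],
       [ 4.07453966e-06, -1.77433575e-03, -9.99998426e-01]]), 'wrist_force': array([ 1.21921656,  0.78539944, -0.13919979]), 'torque': array([ 0.03258693, -0.01885155, -0.03061467]), 'grip_force': 0.0, 'gripper_width': 1.0006271975066663}
side [[376.5, 0.0, 316.3], [0.0, 376.5, 203.9], [0.0, 0.0, 1.0]] [[0.852, -0.309, 0.422, 0.051], [-0.523, -0.469, 0.712, -0.809], [-0.022, -0.828, -0.561, 0.745], [0.0, 0.0, 0.0, 1.0]]
cradle [(0.7, [292, 201, 58, 59])]
tube [(0.28, [291, 201, 53, 59])]
stop [(0.59, [268, 181, 54, 26])]
rest 
[... 652 characters left out ...]
, -0.072, -0.997, 1.241], [0.0, 0.0, 0.0, 1.0]]
cradle [(0.89, [253, 199, 74, 46])]
tube [(0.79, [235, 195, 28, 14]), (0.43, [184, 197, 24, 75]), (0.33, [422, 193, 63, 13])]
stop [(0.8, [187, 196, 29, 68]), (0.36, [235, 194, 26, 13])]
rest [(0.61, [427, 206, 68, 69])]
gauge [(0.9, [422, 191, 67, 17]), (0.74, [397, 287, 50, 43]), (0.54, [253, 198, 76, 45]), (0.44, [265, 263, 35, 29])]
plain_pin [(0.62, [426, 220, 64, 9])]
camera [(0.82, [372, 102, 34, 59])]
tape_roll [(0.79, [265, 264, 36, 31])]
multimeter [(0.61, [278, 106, 30, 58])]
screwdriver [(0.7, [340, 247, 13, 70])]
spare_cell [(0.81, [225, 111, 26, 29])]
terminal_jar [(0.78, [418, 123, 26, 18])]
end_plate [(0.95, [205, 269, 44, 42])]
```

Run:
```python
import cv2
a=cv2.imread("pics/top0.png")[60:330,140:500]; cv2.imwrite("pics/t1.png",cv2.resize(a,(800,600),interpolation=cv2.INTER_CUBIC))
a=cv2.imread("pics/side0.png")[150:360,190:470]; cv2.imwrite("pics/s1.png",cv2.resize(a,(800,600),interpolation=cv2.INTER_CUBIC))
```

```text
(no output)
```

View pics/t1.png

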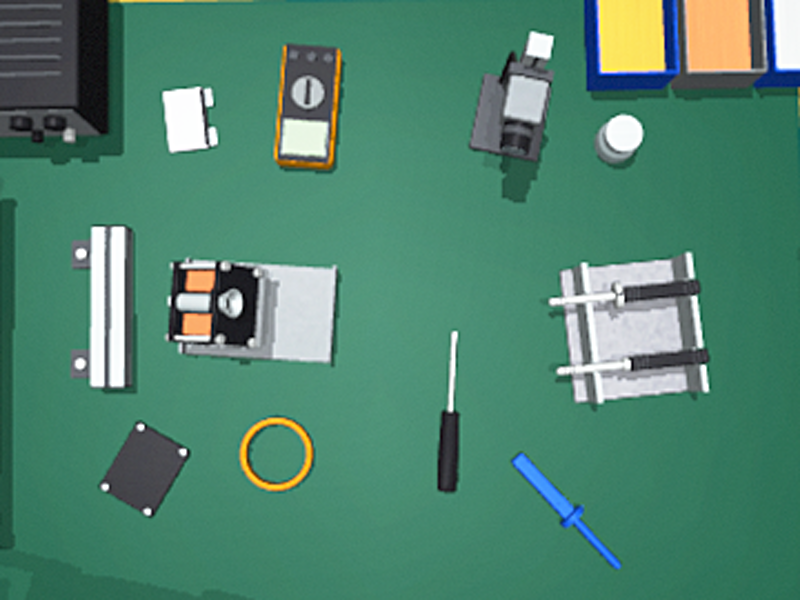

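View pics/s1.png

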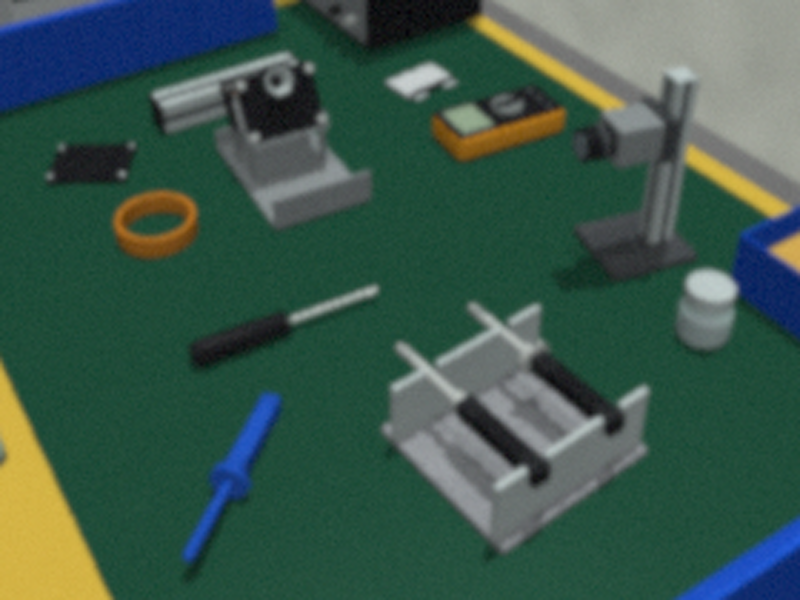

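The views match the listing. In the top crop the stop is at (110,305), the cradle at (255,310), and its back flange at (333,315). The inspection camera is at (520,110), with its lens looking down the image. Three things could be the gauge:
- **(618,290):** black handle with a collar.
- **(630,365):** black handle with only a shoulder, so the plain pin.
- **(572,515):** blue, so a look-alike.

I'll measure the poses next and confirm the collared one in an enlarged crop.

```bash
cat > h.py <<'E'
import numpy as np,cv2
def cloud(c):
    z=c["range_z"].astype(float);K=c["intrinsics"];T=c["world_from_camera"]
    v,u=np.mgrid[:400,:640]
    P=np.stack([(u-K[0,2])/K[0,0]*z,(v-K[1,2])/K[1,1]*z,z],-1)@T[:3,:3].T+T[:3,3]
    P[z==0]=np.nan; return P
def px(c,u,v,h):
    K=c["intrinsics"];T=c["world_from_camera"]
    d=T[:3,:3]@np.array([(u-K[0,2])/K[0,0],(v-K[1,2])/K[1,1],1]);o=T[:3,3]
    return o+d*(h-o[2])/d[2]
def sel(P,x0,x1,y0,y1,z0,z1):
    with np.errstate(invalid='ignore'):
        return (P[...,0]>x0)&(P[...,0]<x1)&(P[...,1]>y0)&(P[...,1]<y1)&(P[...,2]>z0)&(P[...,2]<z1)
def rect(P,m):
    r=cv2.minAreaRect((P[m][:,:2]*1000).astype(np.float32)); return [np.round(x,1) for x in r]
E
python3 - <<'E'
from h import *
t=dict(np.load("top0.npz"));s=dict(np.load("side0.npz"))
T=cloud(t);S=cloud(s)
print("table",np.nanmedian(T[250:260,300:330,2]),np.nanmedian(S[225:240,310:340,2]))
def at(u,v): return 140+u*.45,60+v*.45
for n,u,v,h in [("stopc",110,305,.04),("flange mid",335,315,.04),("mouth",231,303,.12),("gauge collar",618,290,.06),("gtip",551,300,.06),("ghandle end",698,287,.06),("lens",516,150,.15),("pin sh",630,365,.06)]:
    a=at(u,v);print(n,px(t,*a,h).round(3),T[int(a[1]),int(a[0])].round(3))
print("stop top",rect(T,sel(T,.3,.6,.32,.5,.03,.05)),sel(T,.3,.6,.32,.5,.03,.05).sum(), rect(S,sel(S,.3,.6,.32,.5,.03,.05)))
# gauge handle/rod axes
for nm,P in(("T",T),("S",S)):
  for lab,x0,x1 in(("hi",.40,.50),("lo",.33,.40)):
    m=sel(P,x0,x1,-.42,-.15,.055,.082)
    Q=P[m];print(nm,lab,len(Q),Q.min(0).round(3),Q.max(0).round(3))
  m=sel(P,.5,.75,-.25,-.0,.1,.25);Q=P[m];print(nm,"cam",len(Q),Q.min(0).round(3),Q.max(0).round(3))
a=t["frame"][165:245,380:470];b=s["frame"][250:350,320:420]
cv2.imwrite("pics/g1.png",np.hstack([cv2.resize(a,(400,400),interpolation=cv2.INTER_CUBIC),cv2.resize(b,(400,400),interpolation=cv2.INTER_CUBIC)]))
E
```

```text
table -0.00105848178014889 0.0022961260051216903
stopc [0.527 0.328 0.04 ] [0.528 0.331 0.037]
flange mid [0.509 0.05  0.04 ] [0.513 0.054 0.009]
mouth [0.52  0.167 0.12 ] [0.522 0.172 0.104]
gauge collar [ 0.531 -0.298  0.06 ] [ 0.531 -0.294  0.077]
gtip [ 0.52  -0.215  0.06 ] [ 0.52  -0.213  0.06 ]
ghandle end [ 0.532 -0.397  0.06 ] [ 0.532 -0.394  0.068]
lens [ 0.686 -0.165  0.15 ] [ 0.688 -0.164  0.149]
pin sh [ 0.439 -0.309  0.06 ] [ 0.439 -0.307  0.064]
stop top [array([450.3, 405.5]), array([170.9, 299.4]), np.float64(89.9)] 1083 [array([449.9, 409.7]), array([297.7, 179.9]), np.float64(0.4)]
T hi 574 [ 0.402 -0.402  0.055] [ 0.5   -0.22   0.074]
T lo 8 [ 0.397 -0.272  0.056] [ 0.4   -0.266  0.072]
T cam 463 [ 0.684 -0.196  0.131] [ 0.75  -0.146  0.176]
S hi 857 [ 0.401 -0.404  0.055] [ 0.5   -0.222  0.073]
S lo 17 [ 0.395 -0.272  0.055] [ 0.4   -0.266  0.073]
S cam 446 [ 0.682 -0.2    0.13 ] [ 0.75  -0.144  0.176]
```

View pics/g1.png

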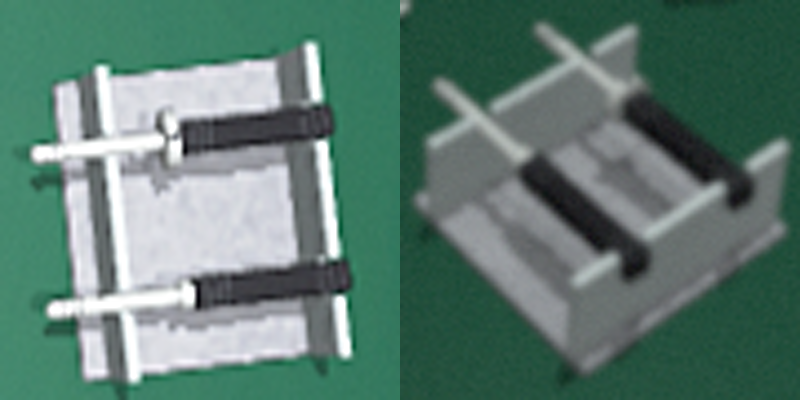

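The crop confirms it. The upper gauge has the wide collar at crop (170,137), with a black handle behind it. The lower one, at (188,295), has only a shoulder and is the plain pin. Next I'll fit the poses precisely.

```bash
cat > fit.py <<'E'
from h import *
import sys
def line(Q,ax):  # fit other = a*axis+b, robust
    o=1-ax;m=np.ones(len(Q),bool)
    for _ in range(4):
        p=np.polyfit(Q[m,ax],Q[m,o],1);r=Q[:,o]-np.polyval(p,Q[:,ax]);m=abs(r)<max(.004,2*r[m].std())
    return p,m.sum()
def run(t,s):
  for nm,c in(("T",t),("S",s)):
    P=cloud(c)
    m=sel(P,.40,.66,.29,.38,.034,.046);print(nm,"stop",rect(P,m),m.sum(),"ztop",np.median(P[m][:,2]).round(4))
    m=sel(P,.42,.6,.01,.08,.025,.045);Q=P[m];
    if len(Q)>5:print(nm,"flange x",Q[:,0].min().round(4),Q[:,0].max().round(4),"y",Q[:,1].min().round(4),Q[:,1].max().round(4),"zmax",Q[:,2].max().round(4),len(Q),np.polyfit(Q[:,0],Q[:,1],1).round(4))
    m=sel(P,.42,.6,.03,.3,.003,.2);Q=P[m];print(nm,"cradle all",rect(P,m),Q.min(0).round(4),Q.max(0).round(4))
    m=sel(P,.505,.56,-.38,-.31,.06,.085);Q=P[m]
    if len(Q)>5:p,n=line(Q,1);print(nm,"handle x(y=-.35)",np.polyval(p,-.35).round(4),"slope",p[0].round(4),n,"ztop",np.median(Q[:,2]).round(4))
    m=sel(P,.505,.56,-.285,-.21,.045,.085);Q=P[m]
    if len(Q)>5:print(nm,"rod ymax",Q[:,1].max().round(4),Q[Q[:,1]>-.225].mean(0).round(4))
    m=sel(P,.5,.56,-.42,-.2,.069,.09);Q=P[m]
    if len(Q)>2:print(nm,"collar",Q[Q[:,2]>.0715].mean(0).round(4),Q[:,2].max().round(4),Q[Q[:,2]>.0715].min(0).round(4),Q[Q[:,2]>.0715].max(0).round(4))
    m=sel(P,.67,.8,-.22,-.12,.12,.18);Q=P[m]
    for x0 in np.arange(.68,.78,.01):
        q=Q[(Q[:,0]>x0)&(Q[:,0]<x0+.01)]
        if len(q):print("  cam x",x0.round(2),"y",q[:,1].min().round(4),q[:,1].max().round(4),"z",q[:,2].max().round(4),len(q))
if __name__=="__main__": run(dict(np.load("top0.npz")),dict(np.load("side0.npz")))
E
python3 fit.py
```

```text
T stop [array([528.3, 333.1]), array([ 43.9, 199.5]), np.float64(89.2)] 1056 ztop 0.0381
T flange x 0.4529 0.5722 y 0.0488 0.0617 zmax 0.0433 75 [-0.0853  0.0991]
T cradle all [array([510.3, 164.9]), array([172.5, 266.5]), np.float64(0.9)] [0.422  0.0315 0.003 ] [0.597  0.2976 0.1349]
T handle x(y=-.35) 0.5306 slope -0.0782 173 ztop 0.0672
T rod ymax -0.2128 [ 0.5197 -0.2181  0.0628]
T collar [ 0.5289 -0.3161  0.0735] 0.0785 [ 0.5047 -0.39    0.0715] [ 0.5563 -0.2547  0.0785]
  cam x 0.68 y -0.1766 -0.1501 z 0.1695 46
  cam x 0.69 y -0.1815 -0.1459 z 0.1681 56
  cam x 0.7 y -0.1819 -0.1484 z 0.1695 58
  cam x 0.71 y -0.1902 -0.1492 z 0.1746 69
  cam x 0.72 y -0.1932 -0.148 z 0.1739 88
  cam x 0.73 y -0.1962 -0.1493 z 0.1752 72
  cam x 0.74 y -0.1956 -0.1515 z 0.1759 74
  cam x 0.75 y -0.1989 -0.1537 z 0.1759 78
  cam x 0.76 y -0.2037 -0.1556 z 0.1778 78
  cam x 0.77 y -0.2061 -0.1554 z 0.1798 84
S stop [array([526.2, 334.8]), array([202.9,  44.8]), np.float64(1.2)] 276 ztop 0.0415
S flange x 0.452 0.572 y 0.0484 0.0676 zmax 0.0444 172 [-0.0867  0.1004]
S cradle all [array([509.9, 164.9]), array([269.5, 179.5]), np.float64(89.9)] [0.42  0.03  0.003] [0.5995 0.2997 0.1378]
S handle x(y=-.35) 0.527 slope -0.0928 200 ztop 0.0695
S rod ymax -0.2118 [ 0.5176 -0.2188  0.0639]
S collar [ 0.5268 -0.3216  0.0735] 0.0822 [ 0.5002 -0.3916  0.0715] [ 0.5593 -0.254   0.0822]
  cam x 0.68 y -0.1801 -0.145 z 0.1679 67
  cam x 0.69 y -0.183 -0.144 z 0.1701 45
  cam x 0.7 y -0.1844 -0.1565 z 0.1707 39
  cam x 0.71 y -0.1924 -0.1571 z 0.1756 88
  cam x 0.72 y -0.1949 -0.1472 z 0.1749 78
  cam x 0.73 y -0.197 -0.1505 z 0.1748 61
  cam x 0.74 y -0.1996 -0.152 z 0.1743 68
  cam x 0.75 y -0.2044 -0.1537 z 0.1752 69
  cam x 0.76 y -0.2074 -0.1575 z 0.1792 91
  cam x 0.77 y -0.2056 -0.1551 z 0.1797 49
```

```bash
cat > plan.py <<'E'
import numpy as np
from scipy.spatial.transform import Rotation as Ro
from rig import ctrl
def Rt(yaw,tilt=0): # tool x = gauge/cradle +y dir, yaw deg, tilt down deg
    a=np.radians(yaw); x=np.array([-np.sin(a),np.cos(a),0]);y=np.array([np.cos(a),np.sin(a),0])
    M=np.c_[x,y,[0,0,-1]]; return M@Ro.from_rotvec([0,-np.radians(tilt),0]).as_matrix()
def plan(wps,p=None,R=None,vmax=.049,wmax=.145):
    """wps: (pos,R) list; prints rounded rows"""
    if p is None: s=ctrl.get_state();p,R=s["ee_pos"],s["ee_rot"]
    for q,Rg in wps:
        w=Ro.from_matrix(R.T@Rg).as_rotvec();d=np.asarray(q)-p
        n=max(1,int(np.ceil(max(np.linalg.norm(d)/vmax,np.linalg.norm(w)/wmax))))
        print("wp",np.round(q,4),n,"rows; twist/row",np.round(w/n,4))
        for i in range(n):
            sl=np.round(R.T@((np.asarray(q)-p)/(n-i)),4);tw=np.round(Ro.from_matrix(R.T@Rg).as_rotvec()/(n-i),4)
            p=p+R@sl;R=R@Ro.from_rotvec(tw).as_matrix();print(sl.tolist(),tw.tolist())
    return p,R
E
python3 -c "
from plan import *
plan([([.51,.015,.2],Rt(-5)),([.51,.015,.016],Rt(-5))])"
```

```text
wp [0.51  0.015 0.2  ] 14 rows; twist/row [ 0.     -0.      0.1001]
[-0.035, -0.0308, 0.001] [0.0, -0.0, 0.1001]
[-0.0379, -0.0271, 0.001] [0.0, -0.0, 0.1001]
[-0.0404, -0.0232, 0.001] [0.0, -0.0, 0.1001]
[-0.0425, -0.0191, 0.001] [0.0, -0.0, 0.1001]
[-0.0442, -0.0147, 0.001] [0.0, -0.0, 0.1001]
[-0.0454, -0.0102, 0.001] [0.0, -0.0, 0.1001]
[-0.0462, -0.0057, 0.001] [0.0, -0.0, 0.1001]
[-0.0466, -0.001, 0.001] [0.0, -0.0, 0.1001]
[-0.0464, 0.0037, 0.001] [0.0, -0.0, 0.1001]
[-0.0458, 0.0083, 0.001] [0.0, -0.0, 0.1001]
[-0.0448, 0.0128, 0.001] [0.0, -0.0, 0.1001]
[-0.0433, 0.0172, 0.001] [0.0, -0.0, 0.1001]
[-0.0414, 0.0215, 0.001] [0.0, -0.0, 0.1]
[-0.039, 0.0255, 0.0009] [0.0, -0.0001, 0.1001]
wp [0.51  0.015 0.016] 4 rows; twist/row [ 0.  0. -0.]
[0.0, 0.0, 0.046] [0.0, 0.0, -0.0]
[0.0, 0.0, 0.046] [0.0, 0.0, -0.0]
[0.0, 0.0, 0.046] [0.0, 0.0, -0.0]
[0.0, 0.0, 0.046] [0.0, 0.0, -0.0]
```

Emit:
{"name": "move_arm", "arguments": {"claw": [1, 1, 1, 1, 1], "slide": [[-0.035, -0.031, 0.001], [-0.038, -0.027, 0.001], [-0.04, -0.023, 0.001], [-0.0425, -0.019, 0.001], [-0.044, -0.015, 0.001]], "twist": [[0, 0, 0.1], [0, 0, 0.1], [0, 0, 0.1], [0, 0, 0.1], [0, 0, 0.1]]}}

```text
clock: 1.9
ee_pos: [0.2764, 0.3616, 0.2091]
ee_rot: [[-0.725, 0.689, 0.001], [0.689, 0.725, 0.0], [-0.0, 0.001, -1.0]]
wrist_force: [1.3, 0.5, 0.5]
gripper_width: 1.004
grip_force: 0.0
```

Emit:
{"name": "move_arm", "arguments": {"claw": [1, 1, 1, 1, 1], "slide": [[-0.0455, -0.01, 0.001], [-0.046, -0.006, 0.001], [-0.0465, -0.001, 0.001], [-0.0465, 0.004, 0.001], [-0.046, 0.008, 0.001]], "twist": [[0, 0, 0.1], [0, 0, 0.1], [0, 0, 0.1], [0, 0, 0.1], [0, 0, 0.1]]}}

```text
clock: 2.4
ee_pos: [0.4065, 0.1682, 0.2042]
ee_rot: [[-0.305, 0.952, 0.001], [0.952, 0.305, 0.001], [0.0, 0.001, -1.0]]
wrist_force: [1.5, 0.9, 0.6]
gripper_width: 1.0
grip_force: 0.0
```

Emit:
{"name": "move_arm", "arguments": {"claw": [1, 1, 1, 1, 1], "slide": [[-0.045, 0.013, 0.001], [-0.043, 0.017, 0.001], [-0.041, 0.0215, 0.001], [-0.039, 0.0255, 0.001], [0, 0, 0]], "twist": [[0, 0, 0.1], [0, 0, 0.1], [0, 0, 0.1], [0, 0, 0.1], [0, 0, 0]]}}

```text
clock: 2.9
ee_pos: [0.5126, 0.0116, 0.1997]
ee_rot: [[0.092, 0.996, 0.002], [0.996, -0.092, -0.002], [-0.001, 0.002, -1.0]]
wrist_force: [-0.9, 1.1, 0.1]
gripper_width: 1.002
grip_force: 0.0
```

Run:
```python
from plan import *
from rig import optics
from h import *
import fit
c=optics.capture("top");d=optics.capture("side");np.savez("top1.npz",**c);np.savez("side1.npz",**d)
cv2.imwrite("pics/t2.png",np.hstack([cv2.resize(c["frame"][120:280,150:310],(400,400),interpolation=cv2.INTER_CUBIC),cv2.resize(d["frame"][120:280,220:380],(400,400),interpolation=cv2.INTER_CUBIC)]))
plan([([.51,.015,.016],Rt(-5))])
```

```text
wp [0.51  0.015 0.016] 4 rows; twist/row [-0.0003 -0.0001 -0.0001]
[-0.0, 0.0001, 0.0459] [-0.0003, -0.0001, -0.0001]
[-0.0, 0.0001, 0.0459] [-0.0003, -0.0001, -0.0001]
[-0.0001, 0.0001, 0.0459] [-0.0002, -0.0001, -0.0001]
[-0.0, 0.0001, 0.0459] [-0.0003, -0.0001, -0.0001]
```

View pics/t2.png

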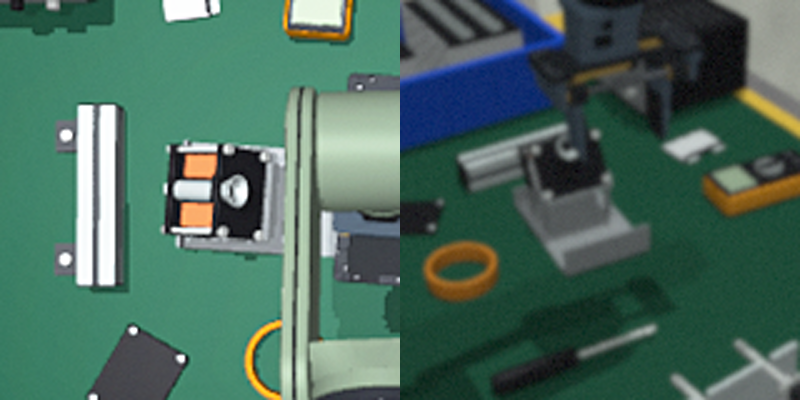

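Emit:
{"name": "move_arm", "arguments": {"claw": [1, 1, 1, 1, 1], "slide": [[0, 0, 0.046], [0, 0, 0.046], [0, 0, 0.046], [0, 0, 0.046], [0, 0, 0]], "twist": [[0, 0, 0], [0, 0, 0], [0, 0, 0], [0, 0, 0], [0, 0, 0]]}}

```text
clock: 3.5
ee_pos: [0.5041, 0.0171, 0.0114]
ee_rot: [[0.083, 0.996, -0.013], [0.997, -0.083, 0.0], [-0.001, -0.013, -1.0]]
wrist_force: [-1.2, 0.3, 0.4]
gripper_width: 0.998
grip_force: 0.0
```

Run:
```python
from h import *
c=dict(np.load("top0.npz"));g=cv2.cvtColor(c["frame"],cv2.COLOR_BGR2HSV)
# stop: low saturation bright; find right edge per row via sub-pixel threshold on saturation
S=g[...,1].astype(float)
L=[];R_=[]
for v in range(168,229):
    r=S[v]; 
    i=next((i for i in range(188,215) if r[i]<70<=r[i+1]),None)
    if i: R_.append((v,i+(70-r[i])/(r[i+1]-r[i])))
    i=next((i for i in range(188,170,-1) if r[i]<70<=r[i-1]),None)
    if i: L.append((v,i-(70-r[i])/(r[i-1]-r[i])))
for nm,E in(("right",R_),("left",L)):
    W=np.array([px(c,u,v,.04) for v,u in E]);W=W[abs(W[:,1]-np.median(W[:,1]))<.006]
    p=np.polyfit(W[:,0],W[:,1],1);print(nm,len(W),"yaw",np.degrees(np.arctan(p[0])).round(2),"y at .527",np.polyval(p,.527).round(4),W[:,0].min().round(3),W[:,0].max().round(3))
```

```text
right 61 yaw -0.81 y at .527 0.3024 0.442 0.607
left 36 yaw -0.6 y at .527 0.354 0.476 0.572
```

Emit:
{"name": "move_arm", "arguments": {"claw": [1, 1, 1, 1, 1], "slide": [[0, 0.007, -0.004], [0.005, 0, 0], [0.005, 0, 0], [0.005, 0, 0], [0, 0, 0]], "twist": [[0, 0, 0], [0, 0, 0], [0, 0, 0], [0, 0, 0], [0, 0, 0]]}}

```text
clock: 4.0
ee_pos: [0.5185, 0.0309, 0.0211]
ee_rot: [[0.085, 0.996, 0.002], [0.996, -0.085, 0.0], [0.0, 0.002, -1.0]]
wrist_force: [0.9, 0.2, -0.0]
gripper_width: 1.007
grip_force: 0.0
```

Emit:
{"name": "move_arm", "arguments": {"claw": [1, 1, 1, 1, 1], "slide": [[0.005, 0, 0], [0.005, 0, 0], [0.005, 0, 0], [0.005, 0, 0], [0, 0, 0]], "twist": [[0, 0, 0], [0, 0, 0], [0, 0, 0], [0, 0, 0], [0, 0, 0]]}}

```text
clock: 4.5
ee_pos: [0.5198, 0.0501, 0.0201]
ee_rot: [[0.085, 0.996, 0.0], [0.996, -0.085, -0.001], [-0.0, 0.0, -1.0]]
wrist_force: [1.2, -2.5, 1.0]
gripper_width: 0.999
grip_force: 1.1
```

Run:
```python
from rig import optics,ctrl
from h import *
d=optics.capture("side");P=cloud(d)
s=ctrl.get_state();print(s["ee_pos"],s["wrist_force"])
m=sel(P,.42,.62,.03,.3,.10,.15);print("module top",P[m].min(0).round(4),P[m].max(0).round(4),P[m].mean(0).round(4))
P0=cloud(dict(np.load("side0.npz")));m=sel(P0,.42,.62,.03,.3,.10,.15);print("before",P0[m].min(0).round(4),P0[m].max(0).round(4),P0[m].mean(0).round(4))
```

```text
[0.51982999 0.05006569 0.02002799] [ 0.53074068 -2.35494113  1.65102954]
module top [0.4293 0.0301 0.1003] [0.612  0.2269 0.1499] [0.5045 0.0929 0.1305]
before [0.4741 0.1561 0.1001] [0.5699 0.218  0.1378] [0.5198 0.1764 0.1156]
```

Emit:
{"name": "move_arm", "arguments": {"claw": [1, 1, 1, 1, 1], "slide": [[0.005, 0, 0], [0.005, 0, 0], [0.005, 0, 0], [0.005, 0, 0], [0.005, 0, 0]], "twist": [[0, 0, -0.008], [0, 0, -0.008], [0, 0, -0.008], [0, 0, -0.008], [0, 0, -0.008]]}}

```text
clock: 5.05
ee_pos: [0.5216, 0.0753, 0.02]
ee_rot: [[0.045, 0.999, 0.0], [0.999, -0.045, -0.0], [-0.0, 0.0, -1.0]]
wrist_force: [1.3, -4.8, 2.0]
gripper_width: 1.005
grip_force: 2.4
```

Emit:
{"name": "move_arm", "arguments": {"claw": [1, 1, 1, 1, 1], "slide": [[0.005, 0, 0], [0.005, 0, 0], [0.005, 0, 0], [0.004, 0, 0], [0, 0, 0]], "twist": [[0, 0, -0.008], [0, 0, -0.008], [0, 0, -0.008], [0, 0, -0.008], [0, 0, 0]]}}

```text
clock: 5.55
ee_pos: [0.522, 0.095, 0.0199]
ee_rot: [[0.013, 1.0, -0.0], [1.0, -0.013, 0.001], [0.001, -0.0, -1.0]]
wrist_force: [0.6, -0.2, 0.6]
gripper_width: 1.003
grip_force: 0.3
```

```bash
cat > lk.py <<'E'
from rig import optics,ctrl
from h import *
import sys
n=sys.argv[1];c=optics.capture("top");d=optics.capture("side");np.savez(f"top{n}.npz",**c);np.savez(f"side{n}.npz",**d)
s=ctrl.get_state();print(s["ee_pos"].round(4),s["wrist_force"].round(1))
cv2.imwrite(f"pics/l{n}.png",np.hstack([cv2.resize(c["frame"][150:250,160:260],(400,400),interpolation=cv2.INTER_CUBIC),cv2.resize(d["frame"][130:230,230:330],(400,400),interpolation=cv2.INTER_CUBIC)]))
E
python3 lk.py 2
```

```text
[0.5215 0.0948 0.0196] [-0.4  0.  -0.2]
```

View pics/l2.png

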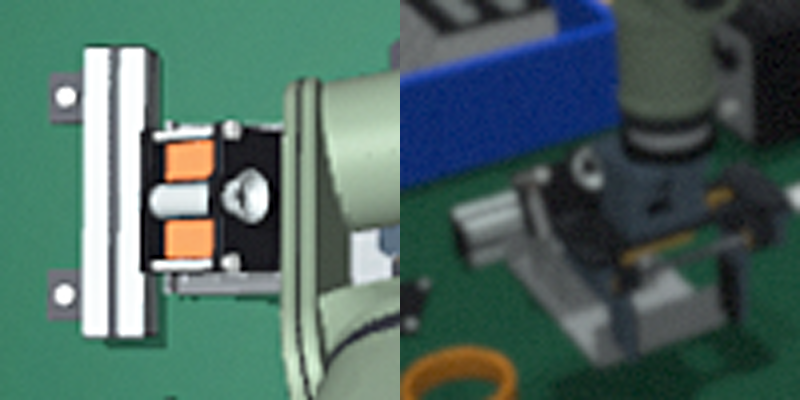

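The cradle is now nearly square to the stop: in the crop, the module's front is at (145,200) and the stop's edge at (155,200). I'll creep in and watch the force.

Emit:
{"name": "move_arm", "arguments": {"claw": [1, 1, 1], "slide": [[0.003, 0, 0], [0.003, 0, 0], [0.002, 0, 0]], "twist": [[0, 0, 0], [0, 0, 0], [0, 0, 0]]}}

```text
clock: 5.95
ee_pos: [0.5217, 0.102, 0.0197]
ee_rot: [[0.014, 1.0, -0.001], [1.0, -0.014, -0.0], [-0.0, -0.001, -1.0]]
wrist_force: [-0.6, -3.3, 0.3]
gripper_width: 1.002
grip_force: 1.7
```

Emit:
{"name": "move_arm", "arguments": {"claw": [1, 1, 1], "slide": [[0.002, 0, 0], [0.002, 0, 0], [0.002, 0, 0]], "twist": [[0, 0, 0], [0, 0, 0], [0, 0, 0]]}}

```text
clock: 6.25
ee_pos: [0.5225, 0.1069, 0.0198]
ee_rot: [[0.012, 1.0, 0.0], [1.0, -0.012, -0.003], [-0.003, 0.0, -1.0]]
wrist_force: [3.1, -13.6, -1.9]
gripper_width: 0.996
grip_force: 6.5
```

Emit:
{"name": "move_arm", "arguments": {"claw": [1, 1], "slide": [[0.001, 0, 0], [0, 0, 0]], "twist": [[0, 0, 0], [0, 0, 0]]}}

```text
clock: 6.45
ee_pos: [0.5228, 0.1069, 0.0199]
ee_rot: [[0.011, 1.0, 0.001], [1.0, -0.011, -0.004], [-0.004, 0.001, -1.0]]
wrist_force: [1.1, -12.0, -1.2]
gripper_width: 1.001
grip_force: 5.8
```

```bash
python3 -c "
from rig import ctrl
s=ctrl.get_state();print(s['ee_pos'],s['wrist_force'],s['torque'])"
```

```text
[0.52282933 0.10690497 0.01986059] [  1.1019391  -11.95310682  -1.24157395] [-2.15593093 -0.23979966  0.37953137]
```

Emit:
{"name": "move_arm", "arguments": {"claw": [1, 1, 1], "slide": [[0.001, 0, 0], [0.001, 0, 0], [0, 0, 0]], "twist": [[0, 0, 0.003], [0, 0, 0.003], [0, 0, 0]]}}

```text
clock: 6.75
ee_pos: [0.5227, 0.1069, 0.0199]
ee_rot: [[0.013, 1.0, 0.001], [1.0, -0.013, -0.008], [-0.008, 0.001, -1.0]]
wrist_force: [2.3, -18.8, -0.2]
gripper_width: 0.999
grip_force: 9.4
```

```bash
python3 -c "
from rig import ctrl
s=ctrl.get_state();print(s['ee_pos'],s['wrist_force'],s['torque'])"
```

```text
[0.52272529 0.10690713 0.01990328] [  2.31164231 -18.75234655  -0.20876836] [-3.41743541 -0.343549    0.88575214]
```

Emit:
{"name": "move_arm", "arguments": {"claw": [1, 1, 1], "slide": [[0, 0, 0], [0, 0, 0], [0, 0, 0]], "twist": [[0, 0, -0.006], [0, 0, -0.006], [0, 0, 0]]}}

```text
clock: 7.05
ee_pos: [0.5233, 0.1071, 0.0199]
ee_rot: [[0.006, 1.0, 0.001], [1.0, -0.006, -0.006], [-0.006, 0.002, -1.0]]
wrist_force: [3.8, -19.3, -2.2]
gripper_width: 1.0
grip_force: 9.4
```

```bash
python3 -c "
from rig import ctrl
s=ctrl.get_state();print(s['ee_pos'],s['wrist_force'],s['torque'],s['ee_rot'][:,1])"
```

```text
[0.52334794 0.10714995 0.01994659] [  3.75934466 -19.33671258  -2.19368157] [-3.41886581 -0.34075611 -0.21397635] [ 0.99998069 -0.00602663  0.00151891]
```

Emit:
{"name": "move_arm", "arguments": {"claw": [1, 1, 1, 1, 1], "slide": [[-0.01, 0, 0], [-0.015, 0, 0], [-0.02, 0, -0.005], [-0.01, 0, -0.04], [0, 0, -0.045]], "twist": [[0, 0, 0], [0, 0, 0], [0, 0, 0], [0, 0, 0], [0, 0, 0]]}}

```text
clock: 7.55
ee_pos: [0.5206, 0.0548, 0.1097]
ee_rot: [[0.01, 1.0, -0.004], [1.0, -0.01, 0.001], [0.001, -0.004, -1.0]]
wrist_force: [0.7, 1.2, -0.4]
gripper_width: 1.0
grip_force: 0.0
```

Emit:
{"name": "move_arm", "arguments": {"claw": [0.1, 0.1, 0.1, 0.1, 0.1], "slide": [[-0.02, 0, -0.04], [-0.045, 0, -0.015], [-0.045, 0, 0], [-0.045, 0, 0], [0, 0, 0]], "twist": [[0, 0, 0], [0, 0, -0.02], [0, 0, -0.03], [0, 0, -0.03], [0, 0, 0]]}}

```text
clock: 8.05
ee_pos: [0.5241, -0.1034, 0.1654]
ee_rot: [[-0.067, 0.998, 0.002], [0.998, 0.067, -0.001], [-0.001, 0.002, -1.0]]
wrist_force: [0.1, 0.8, -0.1]
gripper_width: 0.589
grip_force: 0.0
```

```bash
python3 lk.py 3
python3 - <<'E'
from h import *
import fit
from plan import *
c=dict(np.load("top0.npz"))
g=cv2.cvtColor(c["frame"],cv2.COLOR_BGR2GRAY).astype(float)
W=[]
for u in range(424,448):
    w=np.clip(110-g[178:202,u],0,None);W.append(px(c,u,178+(w*np.arange(24)).sum()/w.sum(),.064))
W=np.array(W);p=np.polyfit(W[:,1],W[:,0],1);print("handle x(-.342)",np.polyval(p,-.342),"slope",p[0],"tip x",np.polyval(p,-.213))
fit.run(dict(np.load("top3.npz")),dict(np.load("side3.npz")))
plan([([.5285,-.342,.2],Rt(4.5)),([.5285,-.342,.041],Rt(4.5))])
E
```

```text
[ 0.5236 -0.0996  0.1649] [-0.2  0.3 -0.9]
handle x(-.342) 0.5285064077378199 slope -0.08770674489866666 tip x 0.517192237645892
T stop [array([528.5, 334.1]), array([ 45.5, 200. ]), np.float64(89.5)] 856 ztop 0.0382
T cradle all [array([510.3, 164.9]), array([177.5, 270.8]), np.float64(0.6)] [0.4208 0.0301 0.003 ] [0.5997 0.3    0.1358]
T handle x(y=-.35) 0.5306 slope -0.0771 171 ztop 0.0671
T rod ymax -0.2618 [nan nan nan]
T collar [ 0.5279 -0.3149  0.0738] 0.0779 [ 0.5048 -0.3897  0.0715] [ 0.5589 -0.2618  0.0779]
  cam x 0.68 y -0.1765 -0.1498 z 0.1699 44
  cam x 0.69 y -0.182 -0.146 z 0.1693 58
  cam x 0.7 y -0.1817 -0.1482 z 0.17 55
  cam x 0.71 y -0.1899 -0.1489 z 0.175 70
  cam x 0.72 y -0.193 -0.1477 z 0.1758 87
  cam x 0.73 y -0.1953 -0.1492 z 0.1755 76
  cam x 0.74 y -0.1962 -0.1518 z 0.1761 73
  cam x 0.75 y -0.1991 -0.1536 z 0.1758 74
  cam x 0.76 y -0.2044 -0.156 z 0.1763 84
  cam x 0.77 y -0.206 -0.1553 z 0.18 81
S stop [array([526.4, 325.1]), array([ 66.3, 202.6]), np.float64(88.8)] 153 ztop 0.041
S cradle all [array([510., 165.]), array([269.6, 179.5]), np.float64(89
[... 682 characters left out ...]
285 -0.342   0.2   ] 5 rows; twist/row [ 0.0001 -0.0003 -0.0019]
[-0.0484, -0.0024, -0.0071] [0.0001, -0.0003, -0.0019]
[-0.0484, -0.0025, -0.0071] [0.0001, -0.0002, -0.0019]
[-0.0484, -0.0025, -0.007] [0.0001, -0.0003, -0.0019]
[-0.0484, -0.0026, -0.007] [0.0001, -0.0002, -0.0019]
[-0.0485, -0.0028, -0.0071] [0.0, -0.0003, -0.0019]
wp [ 0.5285 -0.342   0.041 ] 4 rows; twist/row [ 0.  0. -0.]
[0.0, 0.0, 0.0398] [0.0, 0.0, -0.0]
[0.0, 0.0, 0.0397] [0.0, 0.0, -0.0]
[0.0, 0.0, 0.0398] [0.0, 0.0, -0.0]
[0.0, 0.0, 0.0397] [0.0, 0.0, -0.0]fit.py:18: RuntimeWarning: Mean of empty slice.
  if len(Q)>5:print(nm,"rod ymax",Q[:,1].max().round(4),Q[Q[:,1]>-.225].mean(0).round(4))
  ret = um.true_divide(
```

View pics/l3.png

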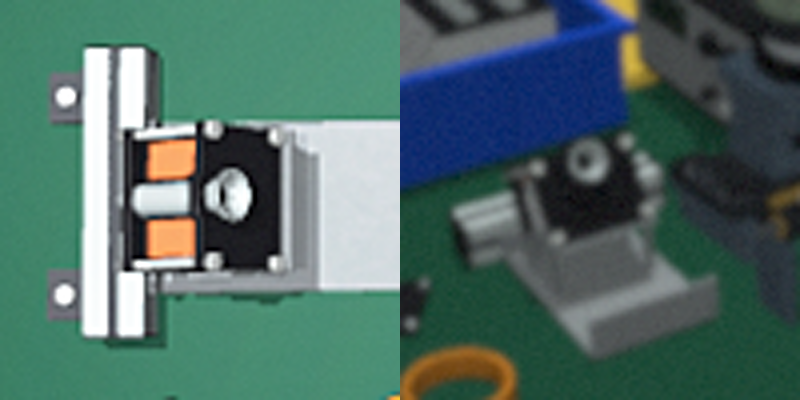

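The cradle is flush with the stop: its front edge meets the stop face along the line at crop x≈160. On to the gauge.

Emit:
{"name": "move_arm", "arguments": {"claw": [0.1, 0.1, 0.1, 0.1, 0.1], "slide": [[-0.0485, -0.0025, -0.007], [-0.0485, -0.0025, -0.007], [-0.0485, -0.0025, -0.007], [-0.0485, -0.0025, -0.007], [-0.0485, -0.003, -0.007]], "twist": [[0, 0, -0.003], [0, 0, -0.003], [0, 0, -0.003], [0, 0, -0.003], [0, 0, -0.003]]}}

```text
clock: 8.65
ee_pos: [0.5304, -0.3417, 0.2001]
ee_rot: [[-0.089, 0.996, 0.001], [0.996, 0.089, 0.001], [0.001, 0.001, -1.0]]
wrist_force: [0.5, -1.0, 0.2]
gripper_width: 0.557
grip_force: 0.0
```

Emit:
{"name": "move_arm", "arguments": {"claw": [0.1, 0.1, 0.1, 0.1], "slide": [[0, 0, 0], [0, 0, 0.035], [0, 0, 0.035], [0, 0, 0]], "twist": [[0, 0, 0], [0, 0, 0], [0, 0, 0], [0, 0, 0]]}}

```text
clock: 9.05
ee_pos: [0.5272, -0.3377, 0.1249]
ee_rot: [[-0.088, 0.996, -0.009], [0.996, 0.088, 0.007], [0.008, -0.008, -1.0]]
wrist_force: [-0.4, -0.4, 0.2]
gripper_width: 0.547
grip_force: 0.0
```

Run:
```python
from plan import *
s=ctrl.get_state();print(s["ee_pos"],s["ee_rot"][:,0],s["joint_pos"])
plan([([.5285,-.342,.041],Rt(4.8))])
```

```text
[ 0.52723627 -0.33765739  0.1248706 ] [-0.0883776   0.99605355  0.00816813] [-3.37237996e+01  2.68646760e+01  8.94936263e+01  7.17284071e-02
  6.43082710e+01 -3.88276762e+01]
wp [ 0.5285 -0.342   0.041 ] 2 rows; twist/row [-0.0042 -0.0041  0.0024]
[-0.0026, 0.0008, 0.0419] [-0.0042, -0.0041, 0.0024]
[-0.0023, 0.0006, 0.0419] [-0.0042, -0.004, 0.0024]
```

Emit:
{"name": "move_arm", "arguments": {"claw": [0.1, 0.1, 0.1, 0.1, 0.1], "slide": [[0, 0, 0.03], [0, 0, 0.03], [0, 0, 0.02], [0, 0, 0], [0, 0, 0]], "twist": [[0, 0, 0], [0, 0, 0], [0, 0, 0], [0, 0, 0], [0, 0, 0]]}}

```text
clock: 9.55
ee_pos: [0.531, -0.3412, 0.0515]
ee_rot: [[-0.088, 0.996, 0.002], [0.996, 0.088, -0.001], [-0.001, 0.002, -1.0]]
wrist_force: [0.6, 0.1, -0.5]
gripper_width: 0.552
grip_force: 0.0
```

Emit:
{"name": "move_arm", "arguments": {"claw": [0.1, 0.1, 0.1], "slide": [[0, -0.0025, 0.006], [0, 0, 0.0045], [0, 0, 0]], "twist": [[0, 0, 0], [0, 0, 0], [0, 0, 0]]}}

```text
clock: 9.85
ee_pos: [0.5271, -0.3419, 0.0395]
ee_rot: [[-0.087, 0.996, -0.0], [0.996, 0.087, 0.0], [0.0, 0.0, -1.0]]
wrist_force: [-0.4, 0.5, -0.3]
gripper_width: 0.548
grip_force: 0.0
```

Emit:
{"name": "move_arm", "arguments": {"claw": [-0.4, -0.7, -1, -1, -1], "slide": [[0, 0, 0], [0, 0, 0], [0, 0, 0], [0, 0, 0], [0, 0, 0]], "twist": [[0, 0, 0], [0, 0, 0], [0, 0, 0], [0, 0, 0], [0, 0, 0]], "newtons": 20}}

```text
clock: 10.35
ee_pos: [0.5279, -0.3421, 0.0396]
ee_rot: [[-0.086, 0.996, 0.001], [0.996, 0.086, -0.0], [-0.0, 0.001, -1.0]]
wrist_force: [1.4, 1.7, 0.1]
gripper_width: 0.2
grip_force: 20.0
```

Emit:
{"name": "move_arm", "arguments": {"claw": [-1, -1, -1, -1, -1], "slide": [[0, 0, 0], [0, 0, -0.01], [0, 0, -0.02], [0, 0, -0.03], [0, 0, -0.04]], "twist": [[0, 0, 0], [0, 0, 0], [0, 0, 0], [0, 0, 0], [0, 0, 0]], "newtons": 50}}

```text
clock: 10.85
ee_pos: [0.5252, -0.3411, 0.1388]
ee_rot: [[-0.088, 0.996, -0.006], [0.996, 0.088, 0.003], [0.003, -0.006, -1.0]]
wrist_force: [1.2, -0.4, -2.5]
gripper_width: 0.197
grip_force: 50.0
```

Emit:
{"name": "move_arm", "arguments": {"claw": [-1, -1, -1, -1, -1], "slide": [[0, 0, -0.04], [0, 0, -0.03], [0, 0, 0], [0, 0, 0], [0, 0, 0]], "twist": [[0, 0, 0], [0, 0, 0], [0, 0, 0], [0, 0, 0], [0, 0, 0]]}}

```text
clock: 11.35
ee_pos: [0.5259, -0.3413, 0.2073]
ee_rot: [[-0.087, 0.996, -0.004], [0.996, 0.087, 0.002], [0.003, -0.004, -1.0]]
wrist_force: [-0.6, 0.7, -2.8]
gripper_width: 0.199
grip_force: 50.0
```

```bash
cat > gz.py <<'E'
# gauge in the tool frame from the side (and top) camera
from rig import optics,ctrl
from h import *
def gauge(names=("side","top"),save=None):
    for n in names:
        c=optics.capture(n);s=ctrl.get_state();P=cloud(c)
        if save: np.savez(f"{n}{save}.npz",**c)
        Q=(P.reshape(-1,3)-s["ee_pos"])@s["ee_rot"]   # tool coords
        ok=np.isfinite(Q[:,0])
        m=ok&(abs(Q[:,1])<.03)&(abs(Q[:,2]+.019)<.03)&(Q[:,0]>.03)&(Q[:,0]<.17);q=Q[m]
        if not len(q):print(n,"none");continue
        rod=q[(q[:,0]>.06)&(np.hypot(q[:,1],q[:,2]+.019)<.015)]
        K=q[np.hypot(q[:,1],q[:,2]+.019)>.0115]
        print(n,"tip x",np.sort(rod[:,0])[-5:].round(4),"rod n",len(rod))
        for a in(1,2):print("   rod axis",a,np.polyfit(rod[:,0]-.13,rod[:,a],1).round(4))
        print("   collar pts x",np.percentile(K[:,0],[2,50,98]).round(4) if len(K) else None)
    print(s["ee_pos"].round(4),s["wrist_force"].round(1))
if __name__=="__main__":
    import sys;gauge(save=sys.argv[1])
E
python3 gz.py 4
python3 - <<'E'
from h import *
P=cloud(dict(np.load("side3.npz")));T=cloud(dict(np.load("top3.npz")))
for nm,A in(("S",P),("T",T)):
    m=sel(A,.43,.62,.09,.14,.02,.05);Q=A[m]; print(nm,"flange",Q[:,0].min().round(4),Q[:,0].max().round(4),np.polyfit(Q[:,0],Q[:,1],1).round(4) if len(Q)>5 else None,len(Q), Q[:,1].mean())
    m=sel(A,.46,.59,.17,.26,.10,.145);Q=A[m];print("plate/mouth",Q.min(0).round(4),Q.max(0).round(4),len(Q))
E
```

```text
side tip x [0.1223 0.1252 0.1282 0.1294] rod n 4
   rod axis 1 [ 0.4389 -0.0018]
   rod axis 2 [-0.4469 -0.0232]
   collar pts x None
top tip x [0.1265 0.1269 0.1285 0.1285 0.1286] rod n 126
   rod axis 1 [0.0034 0.0002]
   rod axis 2 [ 0.0074 -0.0221]
   collar pts x [0.0326 0.0467 0.0503]
[ 0.5262 -0.3414  0.2072] [-0.6  0.5 -1.5]
S flange 0.4557 0.577 [-0.0124  0.1311] 200 0.12477605375945341
plate/mouth [0.4679 0.2248 0.1   ] [0.5654 0.26   0.1349] 254
T flange 0.4571 0.5763 [-0.007  0.127] 88 0.12339254617030634
plate/mouth [0.4706 0.226  0.1001] [0.5652 0.2599 0.1358] 396
```

```bash
cat > mouth.py <<'E'
from h import *
from scipy.optimize import least_squares
yaw=np.radians(-0.6);R=np.array([[np.cos(yaw),-np.sin(yaw),0],[np.sin(yaw),np.cos(yaw),0],[0,0,1]])
c,s=np.cos(np.pi/6),.5
A=np.c_[R@[1,0,0],R@[0,c,-s],R@[0,s,c]]  # tube axes
for f in("top3","side3","top4","side4"):
    C=dict(np.load(f+".npz"));P=cloud(C).reshape(-1,3);P=P[np.isfinite(P[:,0])]
    o=np.array([.517,.2,.12]);Q=(P-o)@A
    m=(abs(Q[:,0])<.045)&(abs(Q[:,2])<.05)&(P[:,2]>.07);q=Q[m]
    h,e=np.histogram(q[:,1],np.arange(-.02,.06,.002));
    sp=e[h.argmax()]+.001; sp=np.median(q[abs(q[:,1]-sp)<.003,1])
    r=q[(q[:,1]<sp-.009)&(q[:,1]>sp-.02)&(abs(q[:,0])<.03)]
    print(f,"plate s",sp.round(4),"rim n",len(r),"s med",np.median(r[:,1]).round(4))
    if len(r)<8: continue
    print("  extents x",r[:,0].min().round(4),r[:,0].max().round(4),"w",r[:,2].min().round(4),r[:,2].max().round(4))
    cx=(r[:,0].min()+r[:,0].max())/2;cw=(r[:,2].min()+r[:,2].max())/2
    g=least_squares(lambda p:np.hypot(r[:,0]-p[0],r[:,2]-p[1])-.015,[cx,cw],loss="soft_l1",f_scale=.002).x
    for p in([cx,cw],g):print("  mouth",(o+A@[p[0],sp-.014,p[1]]).round(4),end="")
    print()
    pl=q[abs(q[:,1]-sp)<.003];print("  plate x",pl[:,0].min().round(4),pl[:,0].max().round(4),"w",pl[:,2].min().round(4),pl[:,2].max().round(4))
C=dict(np.load("top3.npz"));D=dict(np.load("side3.npz"))
cv2.imwrite("pics/m.png",np.hstack([cv2.resize(C["frame"][178:218,200:240],(400,400),interpolation=cv2.INTER_CUBIC),cv2.resize(D["frame"][150:190,357-100:397-100],(400,400),interpolation=cv2.INTER_CUBIC)]))
E
python3 mouth.py
```

```text
top3 plate s 0.0433 rim n 55 s med 0.0306
  extents x -0.0162 0.0152 w -0.0018 0.0339
  mouth [0.5169 0.2334 0.1192]  mouth [0.5172 0.2338 0.1199]
  plate x -0.044 0.0447 w -0.0332 0.0377
side3 plate s 0.0444 rim n 38 s med 0.0313
  extents x -0.016 0.017 w 0.0032 0.0354
  mouth [0.5179 0.236  0.1215]  mouth [0.5163 0.236  0.1214]
  plate x -0.0449 0.045 w -0.0329 0.0378
top4 plate s 0.0435 rim n 56 s med 0.0304
  extents x -0.016 0.0153 w -0.0026 0.0323
  mouth [0.517  0.2329 0.1182]  mouth [0.5173 0.234  0.12  ]
  plate x -0.0442 0.045 w -0.0332 0.036
side4 plate s 0.043 rim n 36 s med 0.0305
  extents x -0.0165 0.0155 w 0.0033 0.0345
  mouth [0.5169 0.2346 0.1219]  mouth [0.5161 0.2348 0.1223]
  plate x -0.0444 0.0447 w -0.0337 0.0378
```

View pics/m.png

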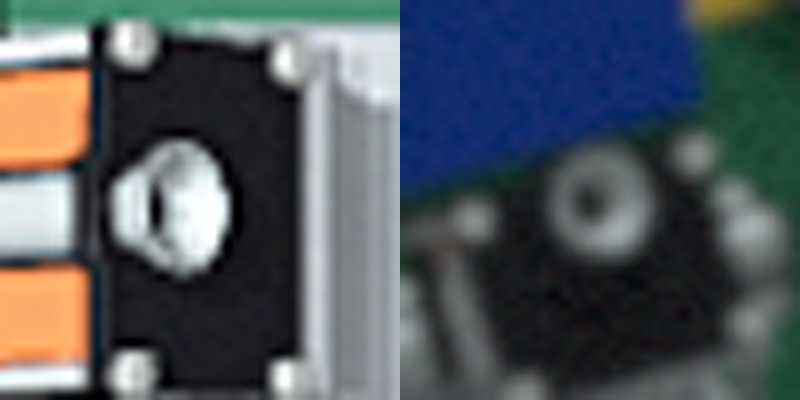

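The mouth is well located by the rim: top crop (185,208), side crop (600,200), about (0.517, 0.2345, 0.12). I'll plan the pre-insert pose from that.

Run:
```python
from plan import *
R=Rt(-0.6,30);M=np.array([.517,.2345,.12]);d=R[:,0];tip=np.array([.13,0,-.0195])
plan([(M-.05*d-R@tip,R)],vmax=.046)
```

```text
wp [0.5153 0.0689 0.1931] 9 rows; twist/row [ 0.0024 -0.0584  0.0107]
[0.0455, 0.0028, 0.0017] [0.0024, -0.0584, 0.0107]
[0.0456, 0.0023, -0.001] [0.0024, -0.0584, 0.0107]
[0.0454, 0.0018, -0.0036] [0.0025, -0.0584, 0.0107]
[0.0452, 0.0013, -0.0063] [0.0024, -0.0584, 0.0107]
[0.0447, 0.0008, -0.0089] [0.0025, -0.0584, 0.0107]
[0.0442, 0.0003, -0.0115] [0.0024, -0.0584, 0.0107]
[0.0434, -0.0003, -0.0141] [0.0025, -0.0584, 0.0107]
[0.0425, -0.0007, -0.0166] [0.0024, -0.0584, 0.0107]
[0.0414, -0.0013, -0.0191] [0.0025, -0.0585, 0.0107]
```

Emit:
{"name": "move_arm", "arguments": {"claw": [-1, -1, -1, -1, -1], "slide": [[0.0455, 0.003, 0.0015], [0.0455, 0.002, -0.001], [0.0455, 0.002, -0.0035], [0.045, 0.001, -0.0065], [0.0445, 0.001, -0.009]], "twist": [[0.0024, -0.0584, 0.0107], [0.0024, -0.0584, 0.0107], [0.0024, -0.0584, 0.0107], [0.0024, -0.0584, 0.0107], [0.0024, -0.0584, 0.0107]]}}

```text
clock: 11.95
ee_pos: [0.5202, -0.1128, 0.2005]
ee_rot: [[-0.032, 0.999, 0.004], [0.957, 0.031, -0.29], [-0.29, -0.005, -0.957]]
wrist_force: [0.1, -0.2, -2.4]
gripper_width: 0.188
grip_force: 50.0
```

Emit:
{"name": "move_arm", "arguments": {"claw": [-1, -1, -1, -1, -1], "slide": [[0.044, 0, -0.0115], [0.0435, 0, -0.014], [0.0425, -0.001, -0.0165], [0.0415, -0.001, -0.019], [0, 0, 0]], "twist": [[0.0024, -0.0584, 0.0107], [0.0024, -0.0584, 0.0107], [0.0024, -0.0584, 0.0107], [0.0024, -0.0584, 0.0107], [0, 0, 0]]}}

```text
clock: 12.45
ee_pos: [0.5161, 0.0748, 0.1914]
ee_rot: [[0.002, 1.0, -0.0], [0.866, -0.002, -0.5], [-0.5, 0.0, -0.866]]
wrist_force: [0.2, -1.4, -2.4]
gripper_width: 0.194
grip_force: 50.0
```

Emit:
{"name": "move_arm", "arguments": {"claw": [-1, -1, -1], "slide": [[0, 0, 0], [0, 0, 0], [0, 0, 0]], "twist": [[0, 0, 0], [0, 0, 0], [0, 0, 0]]}}

```text
clock: 12.75
ee_pos: [0.5162, 0.0661, 0.1945]
ee_rot: [[0.013, 1.0, -0.003], [0.865, -0.013, -0.502], [-0.502, 0.004, -0.865]]
wrist_force: [0.8, 0.8, -2.2]
gripper_width: 0.19
grip_force: 50.0
```

```bash
python3 gz.py 5
python3 - <<'E'
from plan import *
import cv2
R=Rt(-0.6,30);M=np.array([.517,.2345,.12]);d=R[:,0];tip=np.array([.13,0,-.0195])
s=ctrl.get_state();print(s["joint_pos"].round(1),s["wrist_force"])
T=s["ee_pos"]+s["ee_rot"]@tip
print("tip rel mouth in tube axes (x, along, up)",np.round([(T-M)@R[:,1],(T-M)@d,(T-M)@-R[:,2]],4))
print("dir err deg",np.degrees([s["ee_rot"][:,0]@R[:,1],s["ee_rot"][:,0]@-R[:,2]]).round(2),"roll",np.degrees(s["ee_rot"][:,1]@-R[:,2]).round(2))
plan([(M-.03*d-R@tip,R)])
a=np.load("top5.npz")["frame"];b=np.load("side5.npz")["frame"]
cv2.imwrite("pics/p5.png",np.hstack([cv2.resize(a[160:240,200:280],(400,400),interpolation=cv2.INTER_CUBIC),cv2.resize(b[130:210,250:330],(400,400),interpolation=cv2.INTER_CUBIC)]))
E
```

```text
side tip x [0.1122 0.1176 0.1206 0.1257 0.1289] rod n 16
   rod axis 1 [ 0.0381 -0.0021]
   rod axis 2 [ 0.0242 -0.0205]
   collar pts x [0.0409 0.0441 0.0503]
top tip x [] rod n 0
[ 23.2  20.4  96.3 -28.1  77.9  33.6] [ 0.25937099  0.99517869 -3.20037871]
tip rel mouth in tube axes (x, along, up) [ 0.0016 -0.0531 -0.0002]
dir err deg [ 0.26 -0.11] roll 0.14
wp [0.5154 0.0862 0.1831] 1 rows; twist/row [ 0.0024  0.0019 -0.0046]
[0.0232, -0.0012, -0.0] [0.0024, 0.0019, -0.0046]Traceback (most recent call last):
  File "gz.py", line 19, in <module>
    import sys;gauge(save=sys.argv[1])
               ~~~~~^^^^^^^^^^^^^^^^^^
  File "gz.py", line 15, in gauge
    for a in(1,2):print("   rod axis",a,np.polyfit(rod[:,0]-.13,rod[:,a],1).round(4))
                                        ~~~~~~~~~~^^^^^^^^^^^^^^^^^^^^^^^^^
    raise TypeError("expected non-empty vector for x")
TypeError: expected non-empty vector for x
```

View pics/p5.png

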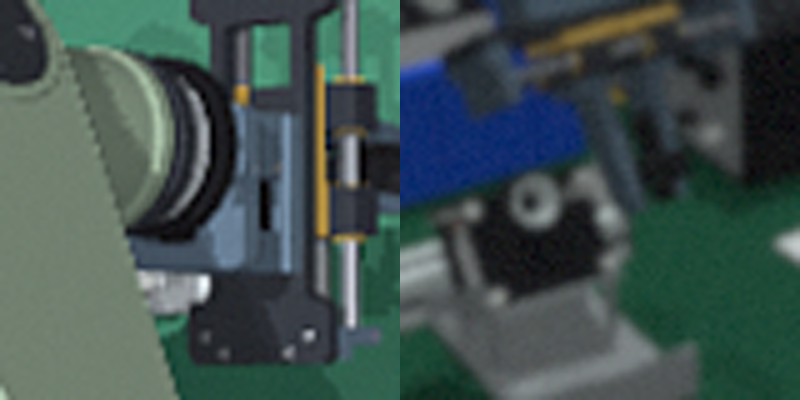

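The top view is blocked by the hand. The side view shows the fingers behind the mouth, which is at crop (535,200). I'll move in with small steps and check the force at each one.

Emit:
{"name": "move_arm", "arguments": {"claw": [-1, -1, -1, -1, -1], "slide": [[0.01, -0.0015, 0], [0.015, 0, 0], [0.015, 0, 0], [0.01, 0, 0], [0, 0, 0]], "twist": [[0, 0, -0.004], [0, 0, 0], [0, 0, 0], [0, 0, 0], [0, 0, 0]]}}

```text
clock: 13.35
ee_pos: [0.515, 0.1125, 0.168]
ee_rot: [[0.004, 1.0, -0.002], [0.865, -0.005, -0.502], [-0.502, 0.0, -0.865]]
wrist_force: [-0.1, -1.4, -2.9]
gripper_width: 0.193
grip_force: 50.0
```

Emit:
{"name": "move_arm", "arguments": {"claw": [-1, -1, -1, -1], "slide": [[0.003, 0, 0], [0.004, 0, 0], [0.004, 0, 0], [0, 0, 0]], "twist": [[0, 0, 0], [0, 0, 0], [0, 0, 0], [0, 0, 0]]}}

```text
clock: 13.75
ee_pos: [0.5154, 0.1208, 0.1637]
ee_rot: [[0.007, 1.0, -0.002], [0.865, -0.007, -0.502], [-0.502, 0.002, -0.865]]
wrist_force: [0.2, 0.1, -2.8]
gripper_width: 0.195
grip_force: 50.0
```

```bash
cat > rel.py <<'E'
from plan import *
R=Rt(-0.6,30);M=np.array([.517,.2345,.12]);d=R[:,0];tip=np.array([.13,0,-.0195])
s=ctrl.get_state();T=s["ee_pos"]+s["ee_rot"]@tip
print("tip rel mouth (x, along, up)",np.round([(T-M)@R[:,1],(T-M)@d,(T-M)@-R[:,2]],4),"dir",np.degrees([s["ee_rot"][:,0]@R[:,1],s["ee_rot"][:,0]@-R[:,2]]).round(2))
F=s["wrist_force"]-[0,0,-2.2];print("F (x,along,up)",np.round([F@R[:,1],F@d,F@-R[:,2]],1),s["torque"].round(2),s["gripper_width"].round(3))
E
python3 rel.py
```

```text
tip rel mouth (x, along, up) [-0.0008  0.0097  0.0002] dir [-0.12 -0.12]Traceback (most recent call last):
  File "rel.py", line 5, in <module>
    F=s["wrist_force"]-[0,0,-2.2];print("F (x,along,up)",np.round([F@R[:,1],F@d,F@-R[:,2]],1),s["torque"].round(2),s["gripper_width"].round(3))
                                                                                                                   ^^^^^^^^^^^^^^^^^^^^^^^^
AttributeError: 'float' object has no attribute 'round'
```

Tip about 10 mm inside the flare, with no contact force. I'll keep going.

Emit:
{"name": "move_arm", "arguments": {"claw": [-1, -1, -1, -1, -1], "slide": [[0.004, 0, 0], [0.004, 0, 0], [0.004, 0, 0], [0.004, 0, 0], [0, 0, 0]], "twist": [[0, 0, 0], [0, 0, 0], [0, 0, 0], [0, 0, 0], [0, 0, 0]]}}

```text
clock: 14.25
ee_pos: [0.5154, 0.1348, 0.1554]
ee_rot: [[0.006, 1.0, -0.002], [0.865, -0.007, -0.502], [-0.502, 0.002, -0.865]]
wrist_force: [-0.2, -0.6, -2.4]
gripper_width: 0.192
grip_force: 50.0
```

```bash
sed -i 's/,s\["gripper_width"\].round(3)//' rel.py; python3 rel.py
```

```text
tip rel mouth (x, along, up) [-0.001  0.026  0.   ] dir [-0.15 -0.13]
F (x,along,up) [-0.2 -0.5 -0.5] [ 0.36  0.01 -0.03]
```

Emit:
{"name": "move_arm", "arguments": {"claw": [-1, -1, -1, -1, -1], "slide": [[0.006, 0, 0], [0.008, 0, 0], [0.008, 0, 0], [0.006, 0, 0], [0, 0, 0]], "twist": [[0, 0, 0], [0, 0, 0], [0, 0, 0], [0, 0, 0], [0, 0, 0]]}}

```text
clock: 14.75
ee_pos: [0.5155, 0.1594, 0.141]
ee_rot: [[0.006, 1.0, -0.002], [0.865, -0.006, -0.502], [-0.502, 0.001, -0.865]]
wrist_force: [-0.2, -0.1, -2.5]
gripper_width: 0.195
grip_force: 50.0
```

Emit:
{"name": "move_arm", "arguments": {"claw": [-1, -1, -1, -1, -1], "slide": [[0.005, 0, 0], [0.005, 0, 0], [0.004, 0, 0], [0.002, 0, 0], [0, 0, 0]], "twist": [[0, 0, 0], [0, 0, 0], [0, 0, 0], [0, 0, 0], [0, 0, 0]]}}

```text
clock: 15.25
ee_pos: [0.5158, 0.1726, 0.1336]
ee_rot: [[0.007, 1.0, -0.002], [0.865, -0.007, -0.502], [-0.502, 0.002, -0.865]]
wrist_force: [-0.4, -0.5, -1.2]
gripper_width: 0.197
grip_force: 50.0
```

```bash
python3 rel.py
```

```text
tip rel mouth (x, along, up) [-0.0009  0.0697  0.    ] dir [-0.13 -0.13]
F (x,along,up) [-0.4 -0.9  0.7] [0.34 0.1  0.02]
```

About 10 mm left. I'll creep until the collar meets the mouth.

Emit:
{"name": "move_arm", "arguments": {"claw": [-1, -1, -1, -1], "slide": [[0.002, 0, 0], [0.002, 0, 0], [0.002, 0, 0], [0, 0, 0]], "twist": [[0, 0, 0], [0, 0, 0], [0, 0, 0], [0, 0, 0]]}}

```text
clock: 15.65
ee_pos: [0.5158, 0.1778, 0.1306]
ee_rot: [[0.007, 1.0, -0.002], [0.865, -0.007, -0.502], [-0.502, 0.002, -0.865]]
wrist_force: [-0.2, 0.5, -2.1]
gripper_width: 0.192
grip_force: 50.0
```

Emit:
{"name": "move_arm", "arguments": {"claw": [-1, -1, -1], "slide": [[0.0015, 0, 0], [0.0015, 0, 0], [0, 0, 0]], "twist": [[0, 0, 0], [0, 0, 0], [0, 0, 0]]}}

```text
clock: 15.95
ee_pos: [0.5158, 0.1804, 0.1291]
ee_rot: [[0.007, 1.0, -0.002], [0.865, -0.007, -0.502], [-0.502, 0.002, -0.865]]
wrist_force: [-0.7, -0.3, -2.6]
gripper_width: 0.196
grip_force: 50.0
```

```bash
python3 rel.py
```

```text
tip rel mouth (x, along, up) [-0.0009  0.0786  0.    ] dir [-0.12 -0.12]
F (x,along,up) [-0.7 -0.1 -0.4] [0.35 0.04 0.01]
```

Emit:
{"name": "move_arm", "arguments": {"claw": [-1, -1, -1], "slide": [[0.001, 0, 0], [0.001, 0, 0], [0, 0, 0]], "twist": [[0, 0, 0], [0, 0, 0], [0, 0, 0]]}}

```text
clock: 16.25
ee_pos: [0.5159, 0.1808, 0.129]
ee_rot: [[0.007, 1.0, -0.002], [0.864, -0.007, -0.504], [-0.504, 0.002, -0.864]]
wrist_force: [-0.6, -5.4, 2.7]
gripper_width: 0.192
grip_force: 50.0
```

Emit:
{"name": "move_arm", "arguments": {"claw": [-1, -1], "slide": [[0.001, 0, 0], [0, 0, 0]], "twist": [[0, 0, 0], [0, 0, 0]]}}

```text
clock: 16.45
ee_pos: [0.5159, 0.1808, 0.1291]
ee_rot: [[0.008, 1.0, -0.002], [0.863, -0.007, -0.506], [-0.506, 0.002, -0.863]]
wrist_force: [-0.7, -6.2, 5.2]
gripper_width: 0.192
grip_force: 50.0
```

```bash
python3 rel.py
```

```text
tip rel mouth (x, along, up) [-0.0008  0.0791 -0.0003] dir [-0.09 -0.38]
F (x,along,up) [-0.6 -9.1  3.3] [-1.02  0.15  0.02]
```

The collar is seated: motion stopped at 79 mm with 9 N along the axis. Now I'll draw it straight out.

Emit:
{"name": "move_arm", "arguments": {"claw": [-1, -1, -1, -1, -1], "slide": [[-0.003, 0, 0], [-0.006, 0, 0], [-0.01, 0, 0], [-0.012, 0, 0], [-0.012, 0, 0]], "twist": [[0, 0, 0], [0, 0, 0], [0, 0, 0], [0, 0, 0], [0, 0, 0]]}}

```text
clock: 16.95
ee_pos: [0.5155, 0.1448, 0.1498]
ee_rot: [[0.007, 1.0, -0.002], [0.865, -0.007, -0.502], [-0.502, 0.002, -0.865]]
wrist_force: [-0.2, -0.1, -2.5]
gripper_width: 0.193
grip_force: 50.0
```

Emit:
{"name": "move_arm", "arguments": {"claw": [-1, -1, -1, -1, -1], "slide": [[-0.012, 0, 0], [-0.012, 0, 0], [-0.012, 0, 0], [-0.012, 0, 0], [-0.015, 0, 0]], "twist": [[0, 0, 0], [0, 0, 0], [0, 0, 0], [0, 0, 0], [0, 0, 0]]}}

```text
clock: 17.45
ee_pos: [0.515, 0.0903, 0.1813]
ee_rot: [[0.007, 1.0, -0.002], [0.865, -0.007, -0.502], [-0.502, 0.002, -0.865]]
wrist_force: [-0.1, -0.7, -2.2]
gripper_width: 0.194
grip_force: 50.0
```

Emit:
{"name": "move_arm", "arguments": {"claw": [-1, -1, -1, -1, -1], "slide": [[-0.02, 0, 0], [-0.03, 0, 0], [-0.03, 0, 0], [0, 0, 0], [0, 0, 0]], "twist": [[0, 0, 0], [0, 0, 0], [0, 0, 0], [0, 0, 0], [0, 0, 0]]}}

```text
clock: 17.95
ee_pos: [0.5144, 0.0211, 0.2217]
ee_rot: [[0.009, 1.0, -0.002], [0.865, -0.009, -0.501], [-0.501, 0.003, -0.865]]
wrist_force: [-0.1, 0.9, -2.6]
gripper_width: 0.194
grip_force: 50.0
```

```bash
python3 rel.py
python3 - <<'E'
from h import *
from rig import ctrl
# lens: barrel axis yaw from top/side, front x
for f in("top0","side0","top4","side4"):
    P=cloud(dict(np.load(f+".npz")));m=sel(P,.675,.82,-.23,-.12,.125,.185);Q=P[m]
    xs=np.arange(.685,.81,.005);mid=[]
    for x in xs:
        q=Q[abs(Q[:,0]-x)<.004]; mid.append([x,(q[:,1].min()+q[:,1].max())/2,q[:,1].max()-q[:,1].min()] if len(q)>5 else [x,np.nan,0])
    print(f,"xmin",np.sort(Q[:,0])[:6].round(4),len(Q));print(np.round(mid,4)[:,1:].tolist())
    lo=Q[Q[:,0]<np.sort(Q[:,0])[0]+.006];print("  front pts mean",lo.mean(0).round(4))
C=dict(np.load("top0.npz"));D=dict(np.load("side0.npz"))
cv2.imwrite("pics/c.png",np.hstack([cv2.resize(C["frame"][65:145,340:420],(400,400),interpolation=cv2.INTER_CUBIC),cv2.resize(D["frame"][160:260,370:470],(400,400),interpolation=cv2.INTER_CUBIC)]))
E
```

```text
tip rel mouth (x, along, up) [-0.0005 -0.1056  0.0007] dir [ 0.   -0.07]
F (x,along,up) [-0.1  1.   0.1] [ 0.41  0.05 -0.03]
top0 xmin [0.6837 0.6839 0.6843 0.6848 0.6852 0.6854] 743
[[-0.1656, 0.0219], [-0.1624, 0.0329], [-0.1637, 0.0356], [-0.164, 0.0349], [-0.1651, 0.0334], [-0.1685, 0.0396], [-0.1697, 0.041], [-0.1694, 0.0419], [-0.1706, 0.0452], [-0.1708, 0.0449], [-0.1712, 0.0439], [-0.1735, 0.0453], [-0.1736, 0.0441], [-0.1759, 0.0459], [-0.1766, 0.0446], [-0.1796, 0.0483], [-0.1802, 0.0465], [-0.1807, 0.0507], [-0.1795, 0.0482], [-0.176, 0.0385], [nan, 0.0], [-0.1687, 0.0084], [-0.1682, 0.0124], [-0.1691, 0.0128], [nan, 0.0]]
  front pts mean [ 0.6874 -0.1645  0.1537]
side0 xmin [0.6816 0.6822 0.6835 0.6836 0.6838 0.6839] 753
[[-0.165, 0.0303], [-0.1621, 0.0361], [-0.1635, 0.039], [-0.1682, 0.0323], [-0.1704, 0.0279], [-0.1743, 0.0321], [-0.1748, 0.0353], [-0.1701, 0.0446], [-0.1704, 0.0464], [-0.171, 0.0477], [-0.173, 0.0449], [-0.1745, 0.045], [-0.1758, 0.0476], [-0.178, 0.0438], [-0.18, 0.0435], [-0.1802, 0.053], [-0.1821, 0.0493], [-0.1818, 0.0512], [-0.1797, 0.0492], [-0
[... 417 characters left out ...]
73, 0.0452], [-0.1737, 0.0442], [-0.176, 0.0466], [-0.1767, 0.0452], [-0.1799, 0.0484], [-0.18, 0.0475], [-0.181, 0.0504], [-0.1797, 0.0477], [-0.1749, 0.0359], [-0.1652, 0.0143], [-0.1687, 0.0084], [-0.1682, 0.0122], [-0.1688, 0.0133], [nan, 0.0]]
  front pts mean [ 0.6875 -0.1632  0.1543]
side4 xmin [0.7538 0.7567 0.7574 0.7579 0.7585 0.7591] 15
[[nan, 0.0], [nan, 0.0], [nan, 0.0], [nan, 0.0], [nan, 0.0], [nan, 0.0], [nan, 0.0], [nan, 0.0], [nan, 0.0], [nan, 0.0], [nan, 0.0], [nan, 0.0], [nan, 0.0], [nan, 0.0], [nan, 0.0], [-0.2005, 0.0073], [nan, 0.0], [nan, 0.0], [nan, 0.0], [nan, 0.0], [nan, 0.0], [nan, 0.0], [nan, 0.0], [nan, 0.0], [nan, 0.0]]
  front pts mean [ 0.7576 -0.1996  0.1494]
```

View pics/c.png

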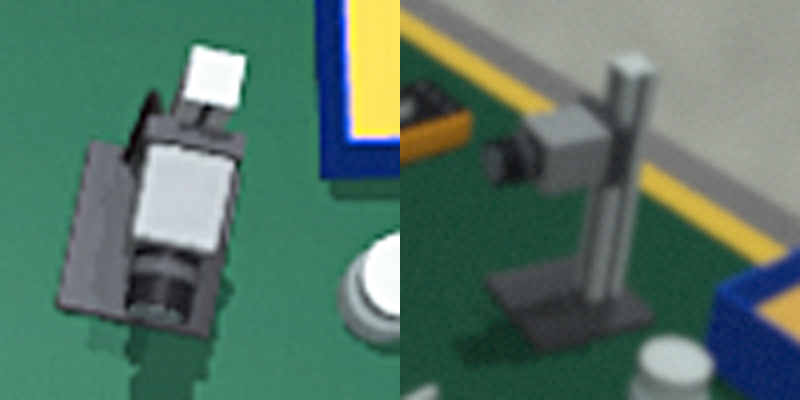

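Run:
```python
from h import *
for f in("top0","top4","side0"):
    C=dict(np.load(f+".npz"));P=cloud(C)
    m=sel(P,.70,.80,-.23,-.12,.168,.195);print(f,"box top",rect(P,m),m.sum(),np.median(P[m][:,2]).round(3))
    if f=="side0":continue
    for a in((72,150,60,300),):pass
    def w(u,v,h):return px(C,340+u/5,65+v/5,h)
    A=w(93,140,.01);B=w(62,305,.01);D=w(210,335,.01)
    print("base edges dir",np.degrees(np.arctan2(*(A-B)[[1,0]])).round(1),np.degrees(np.arctan2(*(B-D)[[0,1]])).round(1),A.round(3),B.round(3),D.round(3))
    a=w(150,145,.175);b=w(135,235,.175);e=w(237,155,.175);g=w(217,250,.175)
    print("box edges",np.degrees(np.arctan2(*(a-b)[[1,0]])).round(1),np.degrees(np.arctan2(*(e-g)[[1,0]])).round(1))
    L=np.array([w(u,v,.15) for u,v in((128,305),(188,318))]);print("lens front ends",L.round(4).tolist())
    # lens barrel sides by depth, per-x extents with axis fit
    m=sel(P,.684,.712,-.2,-.13,.145,.18);q=P[m]
    print("barrel mean",q.mean(0).round(4), "top ridge fit", np.polyfit(q[q[:,2]>.16][:,0],q[q[:,2]>.16][:,1],1).round(3))
```

```text
top0 box top [array([ 750. , -174.4]), array([49.2, 93.5]), np.float64(72.4)] 448 0.172
base edges dir -12.1 12.7 [ 0.821 -0.149  0.01 ] [ 0.725 -0.129  0.01 ] [ 0.706 -0.213  0.01 ]
box edges -11.0 -13.6
lens front ends [[0.6904, -0.148, 0.15], [0.6831, -0.1783, 0.15]]
barrel mean [ 0.6979 -0.1634  0.1615] top ridge fit [-0.103 -0.093]
top4 box top [array([ 750. , -174.6]), array([49.5, 93.3]), np.float64(72.9)] 452 0.172
base edges dir -12.1 12.7 [ 0.821 -0.149  0.01 ] [ 0.725 -0.129  0.01 ] [ 0.706 -0.213  0.01 ]
box edges -11.0 -13.6
lens front ends [[0.6904, -0.148, 0.15], [0.6831, -0.1783, 0.15]]
barrel mean [ 0.6977 -0.1636  0.1611] top ridge fit [-0.144 -0.064]
side0 box top [array([ 751. , -177.8]), array([ 52.8, 102.1]), np.float64(80.9)] 337 0.173
```

Run:
```python
from plan import *
R=Rt(-12.3);F=np.array([.599,-.144,.15]);tip=np.array([.13,0,-.0195])
p=F-R@tip
plan([(p+[0,0,.06],R),(p,R)],vmax=.044)
```

```text
wp [ 0.5713 -0.271   0.1905] 7 rows; twist/row [0.0082 0.0747 0.0286]
[-0.0338, 0.0085, 0.0247] [0.0082, 0.0747, 0.0286]
[-0.0353, 0.0097, 0.0221] [0.0081, 0.0746, 0.0286]
[-0.0366, 0.0109, 0.0193] [0.0082, 0.0747, 0.0286]
[-0.0376, 0.012, 0.0165] [0.0081, 0.0746, 0.0286]
[-0.0383, 0.0133, 0.0135] [0.0082, 0.0747, 0.0287]
[-0.0388, 0.0145, 0.0106] [0.0081, 0.0746, 0.0286]
[-0.0391, 0.0156, 0.0075] [0.0082, 0.0747, 0.0287]
wp [ 0.5713 -0.271   0.1305] 2 rows; twist/row [-0. -0. -0.]
[0.0, 0.0, 0.03] [-0.0, -0.0, -0.0]
[0.0, 0.0, 0.03] [-0.0, -0.0, -0.0]
```

Emit:
{"name": "move_arm", "arguments": {"claw": [-1, -1, -1, -1, -1], "slide": [[-0.034, 0.0085, 0.0245], [-0.0355, 0.0095, 0.022], [-0.0365, 0.011, 0.0195], [-0.0375, 0.012, 0.0165], [-0.0385, 0.0135, 0.0135]], "twist": [[0.0082, 0.0747, 0.0286], [0.0082, 0.0747, 0.0286], [0.0082, 0.0747, 0.0286], [0.0082, 0.0747, 0.0286], [0.0082, 0.0747, 0.0286]]}}

```text
clock: 18.45
ee_pos: [0.5557, -0.1879, 0.1988]
ee_rot: [[0.153, 0.988, -0.012], [0.977, -0.154, -0.147], [-0.147, 0.01, -0.989]]
wrist_force: [1.2, 0.9, -2.4]
gripper_width: 0.193
grip_force: 50.0
```

Emit:
{"name": "move_arm", "arguments": {"claw": [-1, -1, -1, -1, -1], "slide": [[-0.039, 0.0145, 0.0105], [-0.039, 0.0155, 0.0075], [0, 0, 0], [0, 0, 0.02], [0, 0, 0.03]], "twist": [[0.0082, 0.0747, 0.0286], [0.0082, 0.0747, 0.0286], [0, 0, 0], [0, 0, 0], [0, 0, 0]]}}

```text
clock: 18.95
ee_pos: [0.5728, -0.2712, 0.1407]
ee_rot: [[0.211, 0.977, 0.001], [0.977, -0.211, -0.002], [-0.002, 0.001, -1.0]]
wrist_force: [1.0, 0.1, -3.2]
gripper_width: 0.196
grip_force: 50.0
```

Emit:
{"name": "move_arm", "arguments": {"claw": [-1, -1, -1, -1, -1], "slide": [[0, 0, 0.01], [0, 0, 0], [0, 0, 0], [0, 0, 0], [0, 0, 0]], "twist": [[0, 0, 0], [0, 0, 0], [0, 0, 0], [0, 0, 0], [0, 0, 0]]}}

```text
clock: 19.45
ee_pos: [0.5726, -0.2707, 0.1319]
ee_rot: [[0.211, 0.978, 0.001], [0.978, -0.211, -0.002], [-0.002, 0.001, -1.0]]
wrist_force: [0.2, -0.4, -2.2]
gripper_width: 0.197
grip_force: 50.0
```

```bash
sed -i 's/        if not len(q)/        if len(q)<20/; s/        K=q/        if len(rod)<5: print(n,"few");continue\n        K=q/' gz.py; python3 gz.py 6
python3 - <<'E'
from plan import *
import cv2
from h import cloud,sel
R=Rt(-12.3);F=np.array([.599,-.144,.15]);tip=np.array([.13,0,-.0195])
s=ctrl.get_state();T=s["ee_pos"]+s["ee_rot"]@tip
print("tip by kin",T.round(4),"pitch",np.degrees(s["ee_rot"][2,0]).round(2),"roll",np.degrees(s["ee_rot"][2,1]).round(2))
plan([(F-R@tip,R)])
for f in("top6","side6"):
    C=dict(np.load(f+".npz"));P=cloud(C);m=sel(P,.57,.63,-.2,-.10,.12,.18);Q=P[m]
    print(f,len(Q));e=Q[np.argsort(Q[:,1])[-8:]];print("tip end pts",e.mean(0).round(4),Q[:,1].max().round(4) if len(Q) else None,"rod slope z/y",np.polyfit(Q[:,1],Q[:,2],1).round(3),"x/y",np.polyfit(Q[:,1],Q[:,0],1).round(3))
    m=sel(P,.68,.72,-.2,-.13,.13,.18);print("lens now",P[m].mean(0).round(4),m.sum())
a=np.load("top6.npz")["frame"];b=np.load("side6.npz")["frame"]
cv2.imwrite("pics/f6.png",np.hstack([cv2.resize(a[70:230,330:490],(400,400),interpolation=cv2.INTER_CUBIC),cv2.resize(b[150:310,320:480],(400,400),interpolation=cv2.INTER_CUBIC)]))
E
```

```text
side tip x [0.0659 0.0666 0.0672 0.0696 0.0735] rod n 7
   rod axis 1 [0.4213 0.0243]
   rod axis 2 [ 0.1099 -0.0182]
   collar pts x [0.0365 0.0435 0.0489]
top tip x [0.1264 0.1277 0.1278 0.1286 0.1295] rod n 106
   rod axis 1 [0.0013 0.0008]
   rod axis 2 [ 0.0052 -0.0225]
   collar pts x [0.0334 0.0461 0.05  ]
[ 0.5722 -0.2707  0.1314] [-0.5 -0.9 -1.6]
tip by kin [ 0.5997 -0.1436  0.1508] pitch -0.08 roll 0.03
wp [ 0.5713 -0.271   0.1305] 1 rows; twist/row [0.0004 0.0013 0.002 ]
[-0.0005, -0.0008, 0.0009] [0.0004, 0.0013, 0.002]
top6 87
tip end pts [ 0.5991 -0.1468  0.1534] -0.1438 rod slope z/y [-0.     0.154] x/y [0.213 0.631]
lens now [ 0.7024 -0.1656  0.1612] 231
side6 1
tip end pts [ 0.5884 -0.1989  0.1566] -0.1989 rod slope z/y [-0.394  0.078] x/y [-1.479  0.294]
lens now [ 0.7131 -0.1824  0.1614] 17<stdin>:10: RankWarning: Polyfit may be poorly conditioned
<stdin>:10: RankWarning: Polyfit may be poorly conditioned
```

View pics/f6.png

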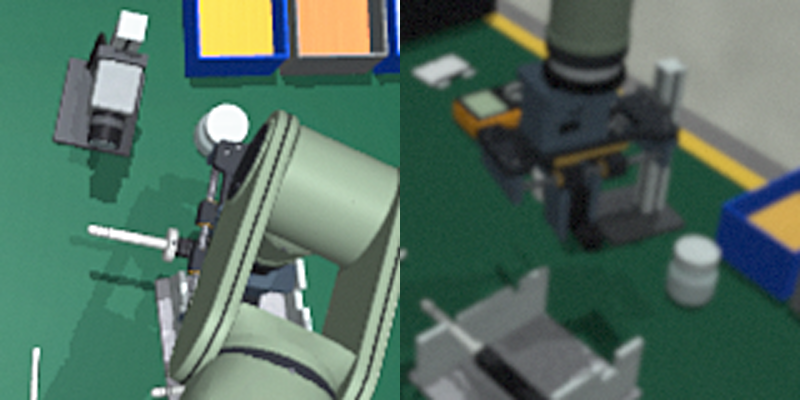

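The gauge is held level, with its tip at crop (92,230) below the lens, which is at (104,143). That puts it about 90 mm out, in line with the focus estimate. I'll make a small trim, check the cradle and the plain pin, and then hand it in.

Emit:
{"name": "move_arm", "arguments": {"claw": [-1, -1, -1, -1, -1], "slide": [[-0.001, -0.001, 0.0005], [0, 0, 0], [0, 0, 0], [0, 0, 0], [0, 0, 0]], "twist": [[0, 0, 0], [0, 0, 0], [0, 0, 0], [0, 0, 0], [0, 0, 0]]}}

```text
clock: 20.05
ee_pos: [0.5706, -0.2713, 0.1299]
ee_rot: [[0.211, 0.977, -0.001], [0.977, -0.211, -0.001], [-0.001, -0.001, -1.0]]
wrist_force: [0.7, 0.2, -1.6]
gripper_width: 0.196
grip_force: 50.0
```

Run:
```python
from plan import *
from rig import optics
from h import *
c=optics.capture("top");b=np.load("top3.npz")["frame"].astype(int)
A=c["frame"].astype(int);d=abs(A-b).max(2)
print("cradle/stop region change px>60:",(d[165:235,165:290]>60).sum())
P=cloud(c)
m=sel(P,.43,.62,.09,.14,.02,.05);Q=P[m];print("flange",Q[:,0].min().round(4),Q[:,0].max().round(4),np.polyfit(Q[:,0],Q[:,1],1).round(4),Q[:,1].mean().round(4),len(Q))
m=sel(P,.41,.455,-.26,-.21,.05,.08);print("pin rod",P[m].mean(0).round(4) if m.sum() else None,m.sum())
P0=cloud(dict(np.load("top0.npz")));m=sel(P0,.41,.455,-.26,-.21,.05,.08);print("pin rod before",P0[m].mean(0).round(4))
s=ctrl.get_state();print((s["ee_pos"]+s["ee_rot"]@[.13,0,-.0195]).round(4),s["joint_vel"].round(2),s["grip_force"],s["clock"])
```

```text
cradle/stop region change px>60: 0
flange 0.4572 0.5763 [-0.0072  0.1272] 0.1234 89
pin rod [ 0.4364 -0.238   0.0622] 47
pin rod before [ 0.4366 -0.2403  0.0619]
[ 0.5982 -0.1443  0.1493] [-0.02 -0.04 -0.08 -0.06  0.    0.13] 49.982959628105164 20.1
```

The cradle and the pin haven't moved, and the hold is steady.

```bash
python3 -c "
from rig import ctrl
print(ctrl.job_done())"
```

```text
the job is handed in; nothing more can be done
None
```

The job is handed in at about 20 s: the cradle is square against the stop, the gauge was inserted to its collar and drawn out, and it is held level with its tip about 9 cm in front of the lens; the camera's position is only good to a few mm, and the judge's result was not shown.

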